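Set up the blood gas analyser with a reagent pack and sensor cassettes

TASK

Get the analyser's supplies ready: slide the reagent pack along the bench, without lifting it, from the grey outline until it stands squarely inside the green outline with its label on the side of the green tab; then take the barcode reader from its charging tray, hold it still for a good second with its window squarely facing the pack's label from about 7 cm, and lay it back flat in the tray. Push every sensor cassette on the bench, nose first, fully home into the dock bay of its own colour and, when all is in place, press the red ready button on the dock; leave the jar, the bottle and the glove carton alone.

Things in the scene. Friction and masses are not known exactly. Their poses are not given: they have to be found in the camera images.
- pack: reagent pack, loose, white with blue foot band, 120 (x) x 110 (y) mm, 0.6 kg: front block 75 mm tall (x = -60 to -30 mm), low deck 35 mm tall behind it. On the deck at x = +15 mm a blue upright bar handle 14 mm thick (x), 70 long (y), top 89 mm above the underside. Barcode label on the upright -x face, folded over onto the block's top. Origin: centre of underside; z up.
- label (a point): centre of the barcode label (56 mm wide, 46 mm tall) on the upright -x face of the pack, 61 mm ahead (-x) of the pack's origin, 45 mm above its underside. Axes as the pack's: the label looks along -x.
- intake_mark: green outline painted flat on the bench: inner size 140 (x) x 130 (y) mm, so 10 mm spare on every side of the pack, lines 8 mm wide. Origin at its centre. A green tab on the middle of its -x side shows where the label side of the pack goes.
- park_mark: the same outline in grey, where the pack is parked at the start (perhaps a little turned in it). Origin at its centre.
- reader: cordless barcode reader, loose, lying flat: 130 (x) x 40 mm tall, 0.16 kg; grey body 34 mm wide (x = -65 to +29 mm; grip across it), white head 48 mm wide (x = +29 to +65 mm), amber window with a red line on the +x end, yellow key on top. Origin: centre of underside; x points out of the window, z up.
- window (a point): centre of the reader's window, 66 mm ahead (+x) of the reader's origin and 20 mm above its underside.
- read_point (a point): the point where the reader reads, 70 mm straight ahead of its window (136 mm ahead of its origin, 20 mm above its underside). The axes are the reader's.
- tray: the reader's charging tray, fixed: black, 164 (x) x 72 (y) mm outside, inside 154 x 62 mm, floor 6 mm and rim 14 mm above the bench, rim wall 5 mm. Origin: centre of its underside. The reader lies flat in it along x.
- dock: sensor dock, fixed: white, 244 (y) x 42 mm high, 86 mm deep, three level bays side by side, open to -x. Aluminium apron reaches 60 mm out. Apron and bay floor 8 mm above bench; bay 60 mm wide, 12 high, 70 deep to its stop, walls rounded at the mouth. Coloured on front and top: blue at y = +76 mm, green 0, yellow -76. Origin: on the bench under the middle of the mouths; x into the bays.
- cassette_blue: blue sensor cassette, loose, 0.09 kg; on some starts absent: flat grey plate 110 (x) x 56 (y) x 6 mm, blue field and brass contacts towards its nose (+x), at its tail an upright blue grip fin 32 mm long (x), 14 thick (y), up to 48 mm above the underside, its middle 32 mm behind (-x) the origin. Origin: centre of plate's underside.
- bay_blue (a point): where the origin of the blue cassette is when it lies fully home in the blue bay (nose against the back stop): 15 mm inside the mouth, on the bay floor, 8 mm above the bench. Axes as the dock's. The front face of the fin is then 1 mm short of the housing and the fin stays outside, over the apron.
- cassette_green: green sensor cassette, loose, 0.09 kg; on some starts absent: flat grey plate 110 (x) x 56 (y) x 6 mm, green field and brass contacts towards its nose (+x), at its tail an upright green grip fin 32 mm long (x), 14 thick (y), up to 48 mm above the underside, its middle 32 mm behind (-x) the origin. Origin: centre of plate's underside.
- bay_green (a point): where the origin of the green cassette is when it lies fully home in the green bay (nose against the back stop): 15 mm inside the mouth, on the bay floor, 8 mm above the bench. Axes as the dock's. The front face of the fin is then 1 mm short of the housing and the fin stays outside, over the apron.
- cassette_yellow: yellow sensor cassette, loose, 0.09 kg; on some starts absent: flat grey plate 110 (x) x 56 (y) x 6 mm, yellow field and brass contacts towards its nose (+x), at its tail an upright yellow grip fin 32 mm long (x), 14 thick (y), up to 48 mm above the underside, its middle 32 mm behind (-x) the origin. Origin: centre of plate's underside.
- bay_yellow (a point): where the origin of the yellow cassette is when it lies fully home in the yellow bay (nose against the back stop): 15 mm inside the mouth, on the bay floor, 8 mm above the bench. Axes as the dock's. The front face of the fin is then 1 mm short of the housing and the fin stays outside, over the apron.
- ready (a joint): red round ready button, 28 mm across, on the dock's roof: 0 as it stands, 0.006 m fully pressed down; a spring returns it. First resistance about 1.5 N, fully down about 5 N. Counts as pressed past 0.004 m.
- ready_top (a point): centre of the top of the ready button, 60 mm behind the mouths in the middle of the dock, 64 mm above the bench (22 mm above the roof).
- swab_jar: clear lidded jar, 76 mm across, 95 mm tall: leave alone. Origin: centre of the underside.
- control_bottle: small bottle with a yellow cap, 48 mm across, 85 mm tall: leave alone. Origin: centre of the underside.
- glove_box: blue carton 100 x 150 x 70 mm tall: leave alone. Origin: centre of the underside.
Mind the look-alikes: they are no part of the job. What is shaped like the cassette_green but pink or turquoise is not meant.

How it is judged:
By the outcome, as a careful person would: the job done as asked, in the order asked, and still so for the second after the job is handed in, with the robot touching nothing.
Of cassette_blue, cassette_green, cassette_yellow only 2 to 3 are there at a start; the rules pass over those that are not, and their reading is None.
At some moment in a run one of pack, cassette_blue, cassette_green, cassette_yellow may be knocked a few centimetres aside while the robot is not near it.
Once in a run the grip may slacken for a moment while it holds something.
It also fails if it takes over 210 s, if anything falls off the work surface, if the arm or the gripper's body presses on something with over 40 N, if the wrist force passes 120 N, or if a joint passes its speed limit or range.

ROBOT

A 6-joint arm with a two-finger parallel gripper is mounted at the origin on the work surface. World frame = base frame: x ahead of the robot, y to its left, z up, the work surface at z = 0. Lengths are in m, angles in rad, forces in N, time in s.
With the tool pointing down it reaches from about 0.35 to 0.775 m from the base axis. Payload 7.3 kg.
Tool frame: the origin (TCP) lies at the very end of the fingers, on their centre line; the grasp point (between the pads) lies 19 mm behind it; z points along the fingers, y is the line along which they close (so a half turn about z gives the same grasp; the last joint's range is limited). The gripper opens to 92 mm and grips with 3 to 60 N. Pads are 19 mm wide; open, the fingers measure 130 mm over their backs; the gripper's body (75 mm by 190 mm) begins 47 mm behind the grasp point.
Start: joints at [-1.335, 0.342, 1.524, -0, 1.275, -0.146], TCP at [0.196, -0.487, 0.227] pointing down, gripper open.
Joint ranges: [-2.53, 2.53], [-0.77, 2.02], [0.04, 2.7], [-1, 4.14], [0.28, 2.66], [-3.11, 3.11]. Speed limits (rad/s): [2.57, 2.57, 3.14, 3.14, 3.14, 3.14].

INTERFACE

Orientations are given as [roll, pitch, yaw] about the fixed x, y, z axes, in that order (R = Rz(yaw) Ry(pitch) Rx(roll)).
In Python, from cell import telemetry, eyes, job gives the robot as it stands.
- The arm moves only by the tool apply_moves, never from a script. Its arguments are lists of equal length, an entry for each row: "delta_pos": the shift along the world's x, y, z each as a share of 0.4 m, from -1 to 1, a list of three; "dr": the turn, a rotation vector about the world's x, y, z each as a share of 0.5 rad, from -1 to 1, a list of three; "jaw": the opening, from 0 (shut) to 1 (fully open). A call has 1 to 8 rows; each row is the pose to reach, as a shift and turn from the pose commanded when the call began; what a row does not reach only later rows make up. A row lasts 1/12 s, in which the tool goes at most 41.7 mm and 7.16 degrees, less where a joint would pass 70% of its speed; a pose out of reach is approached as far as the arm can. A call with a number of a shift or a turn outside -1 to 1 is refused whole. A call with a gripper value outside its range is refused whole. The fingers move at their own pace and stop on an object; "force" is the grip in N (left out, the last holds). Time passes only in rows, so rows that repeat a pose let the fingers close. It gives the time, the measured TCP pose, the force, the opening and the grip force at its end, in the units of the state.
- telemetry.observe(): the state, without advancing time (a new reading comes with each control period).
- eyes.read_camera(name): name is "side" or "top"; returns the picture (400x640x3 uint8, red, green, blue); there is no depth.
- eyes.camera_model(name): a dict with "vertical_fov" (degrees; the focal length in pixels is half the picture's height over the tangent of half this angle, whatever the lens; pixels are square), "cx", "cy" (the principal point, pixels), "rvec" (rotation vector, rad) and "tvec" (3), from world to camera coordinates, as OpenCV has them. Camera axes: x right, y down, z forward; pixel columns grow to the right and rows downward; lengths in m; the calibration is good to about 2 mm. A picture is of the moment at which its call begins. camera_model takes no time and is no camera call.
- job.hand_in(): hands the job in; it is judged then, once.
The state is a dict: "time": time; "qpos": joint angles; "qvel": joint speeds; "joint_efforts": joint torques, N m; "tool_pos": TCP position; "tool_rot": TCP orientation; "contact_force": force on the tool from outside, world axes, zero at the start; "torque": the same for the moment, N m; "opening": finger opening in m; "grip_force": force on a finger pad.
Only numpy, scipy, OpenCV 4.12 (cv2) and the standard library are available. Lean on these libraries where they do the work, as an engineer would, in place of code of your own. Each camera call takes 0.05 s, during which the arm holds its last target. There are 200 camera calls.

## Working session

There is one attempt and no reset: what is moved stays moved. The work goes in short steps, Python scripts to look and compute and a tool call to move; the robot and the scene stay as the last step left them, time stands still between calls to the robot, and variables do not carry over. Pictures are saved under pics/ and viewed, at most 14 in all, crops included, and the job is handed in when it is done.

Besides the shell and the picture viewer there is one more tool, called after "Call:" as name(argument=value, ...), one argument or row to a line, values as JSON. apply_moves: Moves the arm, as the interface text tells. Its arguments: {"type":"object","properties":{"delta_pos":{"type":"array"},"dr":{"type":"array"},"jaw":{"type":"array"},"force":{"type":"number"}},"required":["delta_pos","dr","jaw"]}

```bash
ls; mkdir -p pics
python3 - <<'E'
from cell import telemetry, eyes, job
import cv2
print(telemetry.observe())
for n in("top","side"):
    im=eyes.read_camera(n); cv2.imwrite(f"pics/{n}0.png",im[:,:,::-1]); print(eyes.camera_model(n))
E
```

```text
pics
{'time': 0.0, 'qpos': array([-1.33500476e+00,  3.42742843e-01,  1.52503125e+00, -1.90507805e-05,
        1.27538811e+00, -1.45992711e-01]), 'qvel': array([ 0.00038073,  0.00116908, -0.0009577 , -0.00074515,  0.00023583,
        0.00032352]), 'joint_efforts': array([ 4.66926358e-04, -4.31242526e+01, -2.44216150e+01,  7.18640070e-02,
        5.60111320e-02, -1.38967848e-04]), 'tool_pos': array([ 0.19552442, -0.48678855,  0.22602955]), 'tool_rot': array([-3.14003716e+00, -2.10305826e-04,  3.81789679e-01]), 'contact_force': array([ 0.3901306 ,  0.21758047, -0.04331185]), 'torque': array([-0.02749255, -0.03870855,  0.00621879]), 'grip_force': 0.0, 'opening': 0.09193417467961897}
{'vertical_fov': 45.99219081199266, 'cx': 314.2336690795266, 'cy': 195.69856324597777, 'rvec': array([ 2.17844479, -2.22296988,  0.0816604 ]), 'tvec': array([0.02866128, 0.47900729, 1.46994884])}
{'vertical_fov': 43.813114655129546, 'cx': 317.3029133219935, 'cy': 198.03405173715868, 'rvec': array([ 0.19556379, -2.86655429,  1.14605103]), 'tvec': array([0.50496149, 0.05806474, 1.42865356])}
```

View pics/top0.png

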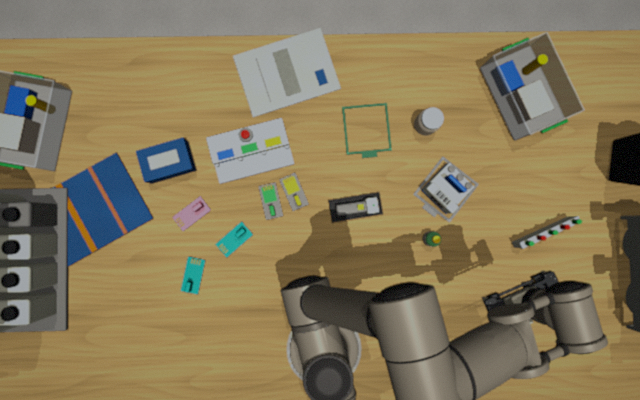

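View pics/side0.png

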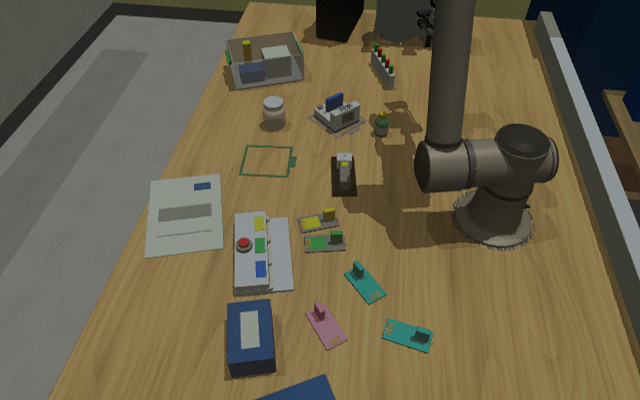

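```bash
cat > h.py <<'E'
import cv2, numpy as np
from cell import telemetry, eyes
def cam(n):
    m=eyes.camera_model(n); f=200/np.tan(np.radians(m["vertical_fov"]/2))
    K=np.array([[f,0,m["cx"]],[0,f,m["cy"]],[0,0,1]]); return K,cv2.Rodrigues(m["rvec"])[0],m["tvec"]
def proj(n,P):
    K,R,t=cam(n); return cv2.projectPoints(np.array(P,float).reshape(-1,3),R,t,K,None)[0].reshape(-1,2)
def ray(n,px,z):
    K,R,t=cam(n); px=np.array(px,float).reshape(-1,2)
    d=np.c_[px,np.ones(len(px))]@np.linalg.inv(K).T@R; c=-R.T@t
    return c+d*((z-c[2])/d[:,2])[:,None]
def tri(pt,ps):
    M=[]
    for n in("top","side"):
        K,R,t=cam(n); M.append(K@np.c_[R,t])
    X=cv2.triangulatePoints(M[0],M[1],np.array(pt,float).reshape(2,1),np.array(ps,float).reshape(2,1))[:,0]
    return X[:3]/X[3]
def hsv(im): return cv2.cvtColor(im,cv2.COLOR_RGB2HSV)
def blobs(im,lo,hi,box=None,amin=8):
    """box = c0,r0,c1,r1"""
    m=cv2.inRange(hsv(im),lo,hi)
    if box: k=np.zeros_like(m); k[box[1]:box[3],box[0]:box[2]]=255; m&=k
    n,l,s,c=cv2.connectedComponentsWithStats(m)
    out=[(int(s[i,4]),c[i],np.argwhere(l==i)[:,::-1]) for i in range(1,n) if s[i,4]>=amin]
    return sorted(out,key=lambda o:-o[0])
def rect(pts):  # pixel or metric points -> centre, long, short, angle of long axis
    (c,(w,h),a)=cv2.minAreaRect(np.array(pts,np.float32)); 
    if w<h: w,h,a=h,w,a+90
    return np.array(c),w,h,(a+90)%180-90
E
cat > look.py <<'E'
from h import *
im={n:eyes.read_camera(n) for n in("top","side")}
np.savez("pics/l.npz",**im)
E
python3 - <<'E'
from h import *
exec(open("look.py").read())
t=im["top"];s=im["side"]
cv2.imwrite("pics/c1.png",cv2.resize(t[95:255,190:480,::-1],None,fx=2.7,fy=2.7,interpolation=cv2.INTER_CUBIC))
cv2.imwrite("pics/c2.png",cv2.resize(s[80:300,220:400,::-1],None,fx=2.7,fy=2.7,interpolation=cv2.INTER_CUBIC))
R={"green":((40,80,50),(80,255,255)),"yellow":((22,120,90),(35,255,255)),"blue":((100,100,50),(125,255,255)),"red":((0,150,80),(8,255,255))}
for n in im:
  for k,(lo,hi) in R.items():
    for a,c,p in blobs(im[n],lo,hi,(190,40,490,300),8)[:14]: print(n,k,a,c.round(1),ray(n,c,0)[0,:2].round(3), [round(float(v),1) for v in rect(p)[1:]])
E
```

```text
top green 185 [268.8 194.1] [0.488 0.163] [15.7, 12.4, 77.5]
top green 118 [248.8 147.6] [0.638 0.224] [15.5, 7.5, -15.3]
top green 110 [366.3 152.7] [ 0.615 -0.151] [37.1, 7.7, 4.6]
top green 108 [431.2 238.4] [ 0.337 -0.35 ] [13.0, 13.0, -90.0]
top green 47 [271.7 210. ] [0.438 0.154] [10.4, 4.4, 76.0]
top green 17 [345.1 108.6] [ 0.759 -0.086] [10.0, 4.2, -36.9]
top green 12 [381.5 104.1] [ 0.771 -0.204] [9.1, 1.9, -6.3]
top green 12 [368.9 105. ] [ 0.769 -0.163] [8.9, 1.7, -7.1]
top green 11 [388.9 147.5] [ 0.63  -0.224] [5.0, 4.0, -90.0]
top green 10 [386.7 118.8] [ 0.723 -0.219] [6.0, 1.0, -90.0]
top green 9 [387.8 129. ] [ 0.69  -0.222] [6.0, 1.0, -90.0]
top green 8 [358.9 106.1] [ 0.766 -0.131] [6.0, 1.0, 0.0]
top green 8 [385.9 109.6] [ 0.753 -0.218] [6.1, 1.0, 80.5]
top green 8 [344.  118.5] [ 0.727 -0.082] [7.0, 0.0, -90.0]
top yellow 181 [290.6 184.8] [0.516 0.093] [15.5, 11.7, 66.8]
top yellow 104 [272.5 141.3] [0.657 0.148] [14.6, 6.8, -14.0]
top yellow 60 [436.6 239.2] [ 0.334 -0.367] [9.0, 7.0, 0.0]
top yellow 42 [297.1 200.1] [0.467 0.073] [10.4, 3.9, 68.2]
top yello
[... 1236 characters left out ...]
223.2] [0.663 0.111] [13.0, 9.0, -90.0]
side yellow 51 [328.6 209.3] [0.472 0.03 ] [11.2, 4.4, -9.5]
side yellow 34 [245.9  41.9] [ 0.935 -0.876] [8.0, 4.0, 0.0]
side yellow 27 [382.1 112.7] [ 0.339 -0.458] [6.0, 4.0, 0.0]
side yellow 24 [344.5 163.5] [ 0.446 -0.173] [5.0, 3.0, 0.0]
side yellow 13 [308.4 240.5] [0.514 0.153] [3.0, 3.0, -90.0]
side blue 158 [260.6 268.6] [0.624 0.264] [15.0, 9.0, -90.0]
side blue 91 [201.5 185.9] [ 0.868 -0.012] [15.6, 5.6, -7.1]
side blue 53 [334.1  96.3] [ 0.52  -0.534] [17.5, 3.0, -23.2]
side red 63 [243.2 241.7] [0.691 0.182] [9.0, 7.0, 0.0]
side red 8 [379.6  49.2] [ 0.369 -0.894] [3.1, 1.8, 26.6]
side red 8 [387.2  60. ] [ 0.334 -0.814] [3.1, 1.8, 26.6]
```

View pics/c1.png

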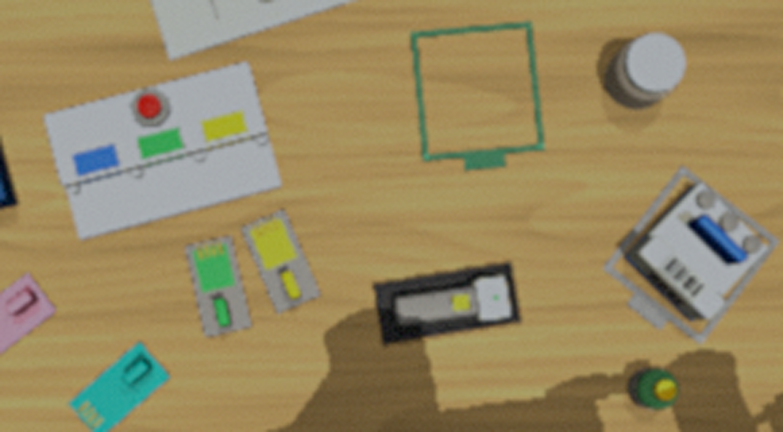

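View pics/c2.png

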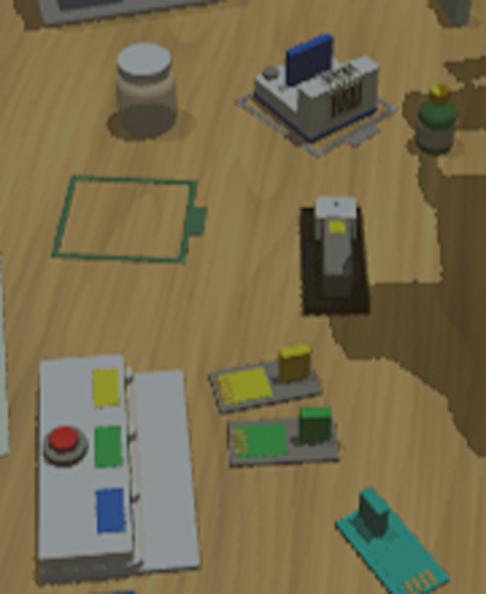

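```bash
cat > meas.py <<'E'
from h import *
def yaw2(v): return np.degrees(np.arctan2(v[1],v[0]))
UP=4
def up(im): return cv2.resize(im,None,fx=UP,fy=UP,interpolation=cv2.INTER_CUBIC)
def un(p): return (np.asarray(p,float).reshape(-1,2)+.5)/UP-.5
def bigblob(n,m,z,box):
    k=np.zeros_like(m); b=[int(v*UP) for v in box]; k[b[1]:b[3],b[0]:b[2]]=255
    m=cv2.morphologyEx(m&k,cv2.MORPH_CLOSE,np.ones((9,9),np.uint8))
    cs=cv2.findContours(m,cv2.RETR_EXTERNAL,cv2.CHAIN_APPROX_NONE)[0]
    c=max(cs,key=cv2.contourArea); P=ray(n,un(c),z)[:,:2]; r=rect(P*1000)
    return (r[0].round(1),round(r[1],1),round(r[2],1),round(r[3],1))
def mark(im):
    out={}
    for n in im:
        m=cv2.inRange(hsv(up(im[n])),(40,70,40),(95,255,255)); box=(330,90,400,165) if n=="top" else (225,135,302,185)
        k=np.zeros_like(m); b=[v*UP for v in box]; k[b[1]:b[3],b[0]:b[2]]=255; m&=k
        m=cv2.morphologyEx(m,cv2.MORPH_CLOSE,np.ones((9,9),np.uint8))
        cs,hh=cv2.findContours(m,cv2.RETR_CCOMP,cv2.CHAIN_APPROX_NONE)
        H=[c for c,h in zip(cs,hh[0]) if h[3]>=0]
        if H:
            P=ray(n,un(max(H,key=cv2.contourArea)),0)[:,:2]*1000; print("mark",n,[np.round(v,1) for v in rect(P)])
def col(im,n,k,box):
    R={"green":((40,80,50),(85,255,255)),"yellow":((22,120,80),(35,255,255)),"blue":((100,90,40),(125,255,255)),"red":((0,140,70),(8,255,255))}
    return blobs(im[n],*R[k],box)
E
python3 - <<'E'
from meas import *
im=dict(np.load("pics/l.npz"))
mark(im)
# dock
bt=col(im,"top","red",(200,100,300,180))[0][1]; bs=col(im,"side","red",(220,200,300,300))[0][1]
print("button",tri(bt,bs).round(4), ray("top",bt,.064).round(4),ray("side",bs,.064).round(4))
for n,B in(("top",(205,115,296,172)),("side",(235,205,268,285))):
    q=[ray(n,col(im,n,k,B)[0][1],.042)[0] for k in("blue","green","yellow")]
    v=q[0]-q[2]; print("dock",n,np.round(q,4).tolist(),np.linalg.norm(v[:2]),yaw2(v)-90)
# cassettes
for n in im:
    h=hsv(up(im[n]))
    for k,lo,hi,B in(("green",(40,80,50),(85,255,255),(255,178,281,224) if n=="top" else (296,225,350,256)),("yellow",(22,120,80),(35,255,255),(277,168,315,213) if n=="top" else (294,205,345,233))):
        m=cv2.inRange(h,lo,hi)|cv2.inRange(h,(0,0,60),(180,70,255))
        print(k,n,"plate",bigblob(n,m,.006,B))
        for a,c,p in col(im,n,k,B)[:2]: print("   ",a,c.round(1),ray(n,c,.006)[0].round(4),"fin@48",ray(n,c,.048)[0].round(4))
# pack
for n,B in(("top",(415,155,482,222)),("side",(305,85,370,135))):
    o=col(im,n,"blue",B)[0]; r=rect(ray(n,o[2],.089)[:,:2]*1000); print("handle",n,ray(n,o[1],.085).round(4),[np.round(v,1) for v in r])
# tray / reader
for n,B in(("top",(325,185,388,228)),("side",(328,148,360,200))):
    h=hsv(up(im[n])); V=h[...,2]
    print("tray",n,bigblob(n,cv2.inRange(V,0,75)|cv2.inRange(h,(0,0,75),(180,60,255)),.014,B))
    print("reader",n,bigblob(n,cv2.inRange(h,(0,0,85),(180,75,255)),.046,B))
    for a,c,p in col(im,n,"yellow",B)[:2]: print(" key",a,c,ray(n,c,.046).round(4))
for q,n in(("jar",(431,119)),("bottle",(436.6,239.2))): print(q,ray("top",n,.09))
E
```

```text
mark top [array([ 693.6, -153. ]), np.float64(143.8), np.float64(133.8), np.float64(4.3)]
mark side [array([ 696.3, -153.7]), np.float64(143.6), np.float64(135.0), np.float64(4.2)]
button [0.6716 0.2289 0.0609] [[0.67   0.2284 0.064 ]] [[0.6717 0.2312 0.064 ]]
dock top [[0.6127, 0.2929, 0.042], [0.631, 0.2192, 0.042], [0.6493, 0.1453, 0.042]] 0.15205267759823962 13.963654800680601
dock side [[0.6145, 0.2925, 0.042], [0.6333, 0.2189, 0.042], [0.6515, 0.1455, 0.042]] 0.15156348594341235 14.109070126993728
green top plate (array([466.9, 157.7]), 110.8, 57.3, 12.1)
    185 [268.8 194.1] [0.4878 0.1622 0.006 ] fin@48 [0.4852 0.1589 0.048 ]
    47 [271.7 210. ] [0.4375 0.154  0.006 ] fin@48 [0.4363 0.1509 0.048 ]
yellow top plate (array([496.4,  81.2]), 112.0, 64.1, 22.3)
    181 [290.6 184.8] [0.516  0.0929 0.006 ] fin@48 [0.5126 0.0915 0.048 ]
    42 [297.1 200.1] [0.4671 0.0731 0.006 ] fin@48 [0.465  0.0723 0.048 ]
green side plate (array([470.3, 153.5]), 110.8, 71.1, 12.3)
    182 [317.5 242.6] [0.4869 0.1619 0.006 ] fin@48 [0.4826 0.195  0.048 ]
    132 [336.2 236.6] [0.4387 0.1339 0.
[... 200 characters left out ...]
 0.036  0.006 ] fin@48 [0.4681 0.074  0.048 ]
handle top [[ 0.5046 -0.4073  0.085 ]] [array([ 502.8, -405.9]), np.float64(69.8), np.float64(21.6), np.float64(43.4)]
handle side [[ 0.5053 -0.4062  0.085 ]] [array([ 506.2, -394.2]), np.float64(64.2), np.float64(54.7), np.float64(-82.9)]
tray top (array([ 440.8, -108.2]), 162.4, 71.3, -81.8)
reader top (array([ 440., -116.]), 137.4, 52.1, -82.7)
 key 30 [360.4 206.8] [[ 0.4406 -0.1219  0.046 ]]
tray side (array([ 444.4, -111.6]), 199.8, 76.3, -81.8)
reader side (array([ 442. , -111.5]), 127.3, 48.9, -82.1)
 key 24 [344.5 163.5] [[ 0.4426 -0.1226  0.046 ]]
jar [[ 0.70055069 -0.33775913  0.09      ]]
bottle [[ 0.33801509 -0.34187574  0.09      ]]
```

The candidates in the top picture are:
- **Pack:** the white block with the blue handle at (456,183). The grey bins at (530,85) and (30,110) are not it.
- **Reader:** in the tray at (355,206).
- **Green cassette:** (270,200). The pink one at (192,212) and the turquoise ones at (235,238) and (193,275) are look-alikes.
- **Yellow cassette:** (292,190). No blue cassette is visible so far.
- **Target outline:** the green one at (367,130), with its tab at the bottom, towards the robot.

The close crops confirm these choices. The pack's label faces lower-left at crop (683,272), and its yaw is about -46.6°.

Call:
apply_moves(
  delta_pos=[
    [0.774,0.195,-0.15],
    [0.774,0.195,-0.15],
    [0.774,0.195,-0.15],
    [0.774,0.195,-0.15],
    [0.774,0.195,-0.15],
    [0.774,0.195,-0.15],
    [0.774,0.195,-0.15],
    [0.774,0.195,-0.15],
  ],
  dr=[
    [0,0,0.75],
    [0,0,0.75],
    [0,0,0.75],
    [0,0,0.75],
    [0,0,0.75],
    [0,0,0.75],
    [0,0,0.75],
    [0,0,0.75],
  ],
  jaw=[0.39,0.39,0.39,0.39,0.39,0.39,0.39,0.39],
  force=40,
)

```text
time: 0.87
tool_pos: [0.5078, -0.4076, 0.1657]
tool_rot: [-3.141, -0.0, 0.758]
contact_force: [-0.1, -0.5, -0.4]
opening: 0.0435
grip_force: 0.0
```

Call:
apply_moves(
  delta_pos=[
    [0,0,0],
    [0,0,0],
    [0,0,0],
  ],
  dr=[
    [0,0,0],
    [0,0,0],
    [0,0,0],
  ],
  jaw=[0.39,0.39,0.39],
)

```text
time: 1.12
tool_pos: [0.5049, -0.4091, 0.1663]
tool_rot: [-3.141, 0.0, 0.757]
contact_force: [-0.1, -0.1, -0.3]
opening: 0.0357
grip_force: 0.0
```

Call:
apply_moves(
  delta_pos=[
    [0,0,-0.09],
    [0,0,-0.17],
    [0,0,-0.22],
    [0,0,-0.24],
    [0,0,-0.26],
    [0,0,-0.26],
    [0,0,-0.26],
  ],
  dr=[
    [0,0,0],
    [0,0,0],
    [0,0,0],
    [0,0,0],
    [0,0,0],
    [0,0,0],
    [0,0,0],
  ],
  jaw=[0.39,0.39,0.39,0.39,0.39,0.39,0.39],
)

```text
time: 1.7
tool_pos: [0.5053, -0.4101, 0.064]
tool_rot: [3.14, 0.0, 0.756]
contact_force: [0.2, -0.1, -0.1]
opening: 0.0355
grip_force: 0.0
```

Run:
```python
from meas import *
exec(open("look.py").read())
a=im["top"][140:240,400:500,::-1];b=im["side"][60:160,290:390,::-1]
cv2.imwrite("pics/p1.png",cv2.resize(np.hstack([a,b]),None,fx=4,fy=4,interpolation=cv2.INTER_CUBIC))
s=telemetry.observe();print(s["tool_pos"],s["contact_force"])
```

```text
[ 0.50579898 -0.41013126  0.06455432] [-0.00048012  0.33504179 -0.39264898]
```

View pics/p1.png

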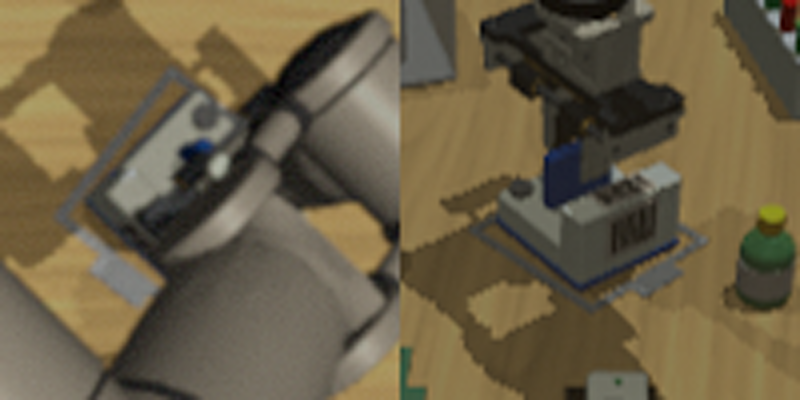

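The fingers straddle the blue handle (crop (590,170)) with the block clear, so I'll close and drag.

Call:
apply_moves(
  delta_pos=[
    [0,0,0],
    [0,0,0],
    [0,0,0],
    [0,0,0],
    [0,0,0],
    [0,0,0],
  ],
  dr=[
    [0,0,0],
    [0,0,0],
    [0,0,0],
    [0,0,0],
    [0,0,0],
    [0,0,0],
  ],
  jaw=[0.1,0.05,0,0,0,0],
  force=45,
)

```text
time: 2.3
tool_pos: [0.5056, -0.4096, 0.0632]
tool_rot: [3.14, -0.0, 0.757]
contact_force: [1.3, -0.6, 2.6]
opening: 0.0142
grip_force: 45.0
```

Call:
apply_moves(
  delta_pos=[
    [0.015,0.025,0],
    [0.045,0.075,0],
    [0.08,0.135,0],
    [0.115,0.195,0],
    [0.145,0.25,0],
    [0.175,0.3,0],
    [0.19,0.325,0],
    [0.198,0.336,0],
  ],
  dr=[
    [0,0,0.06],
    [0,0,0.19],
    [0,0,0.34],
    [0,0,0.5],
    [0,0,0.64],
    [0,0,0.78],
    [0,0,0.85],
    [0,0,0.88],
  ],
  jaw=[0,0,0,0,0,0,0,0],
)

```text
time: 2.97
tool_pos: [0.5849, -0.274, 0.0632]
tool_rot: [3.141, 0.001, 1.2]
contact_force: [-7.5, -9.3, 13.7]
opening: 0.0135
grip_force: 45.0
```

Call:
apply_moves(
  delta_pos=[
    [0.015,0.015,0],
    [0.06,0.06,0],
    [0.12,0.115,0],
    [0.18,0.175,0],
    [0.23,0.225,0],
    [0.28,0.27,0],
    [0.305,0.295,0],
    [0.315,0.307,0],
  ],
  dr=[
    [0,0,0.06],
    [0,0,0.19],
    [0,0,0.34],
    [0,0,0.5],
    [0,0,0.65],
    [0,0,0.79],
    [0,0,0.86],
    [0,0,0.894],
  ],
  jaw=[0,0,0,0,0,0,0,0],
)

```text
time: 3.63
tool_pos: [0.7111, -0.1522, 0.0633]
tool_rot: [-3.141, 0.002, 1.646]
contact_force: [-10.8, -11.7, 14.0]
opening: 0.0139
grip_force: 45.0
```

Call:
apply_moves(
  delta_pos=[
    [0,0,0],
    [0,0,0],
  ],
  dr=[
    [0,0,0],
    [0,0,0],
  ],
  jaw=[0,0],
)

```text
time: 3.8
tool_pos: [0.7114, -0.152, 0.0633]
tool_rot: [3.139, -0.0, 1.643]
contact_force: [4.9, 1.7, 4.1]
opening: 0.0138
grip_force: 45.0
```

Run:
```python
from meas import *
exec(open("look.py").read())
a=im["top"][70:190,320:420,::-1];b=im["side"][90:210,215:335,::-1]
cv2.imwrite("pics/p2.png",cv2.resize(np.hstack([a,b]),None,fx=3.6,fy=3.6,interpolation=cv2.INTER_CUBIC))
```

```text
(no output)
```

View pics/p2.png

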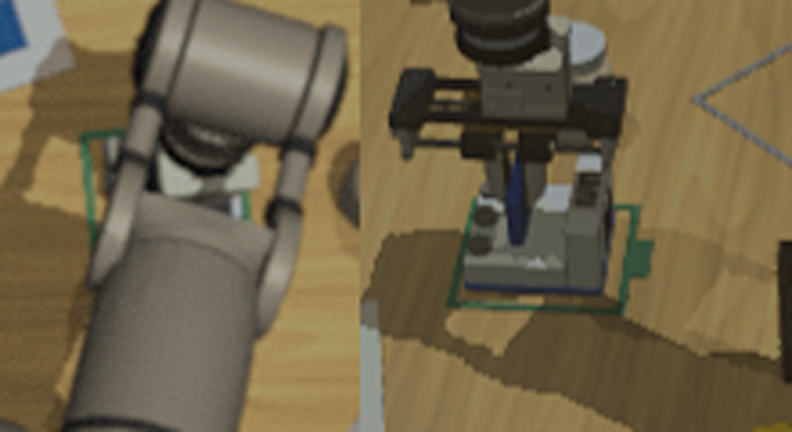

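Call:
apply_moves(
  delta_pos=[
    [0,0,0],
    [0,0,0],
    [0,0,0],
    [0,0,0],
    [0,0,0.08],
    [0,0,0.16],
    [0,0,0.25],
    [0,0,0.3],
  ],
  dr=[
    [0,0,0],
    [0,0,0],
    [0,0,0],
    [0,0,0],
    [0,0,0],
    [0,0,0],
    [0,0,0],
    [0,0,0],
  ],
  jaw=[0.39,0.39,0.39,0.39,0.39,0.39,0.39,0.39],
)

```text
time: 4.57
tool_pos: [0.7111, -0.1525, 0.187]
tool_rot: [3.138, 0.002, 1.643]
contact_force: [0.1, 0.4, 0.7]
opening: 0.0358
grip_force: 0.0
```

Call:
apply_moves(
  delta_pos=[
    [-0.68,0.12,0],
    [-0.68,0.12,0],
    [-0.68,0.12,0],
    [-0.68,0.12,0],
    [-0.68,0.12,0],
    [-0.68,0.12,0],
    [-0.68,0.12,0],
    [-0.68,0.12,0],
  ],
  dr=[
    [0,0,0.12],
    [0,0,0.12],
    [0,0,0.12],
    [0,0,0.12],
    [0,0,0.12],
    [0,0,0.12],
    [0,0,0.12],
    [0,0,0.12],
  ],
  jaw=[0.65,0.65,0.65,0.65,0.65,0.65,0.65,0.65],
)

```text
time: 5.23
tool_pos: [0.433, -0.1024, 0.1825]
tool_rot: [-3.137, -0.002, 1.703]
contact_force: [0.3, -0.1, 0.1]
opening: 0.0598
grip_force: 0.0
```

```bash
cat > pack.py <<'E'
from meas import *
exec(open("look.py").read())
mark(im)
for n,B in(("top",(335,95,410,170)),("side",(225,115,310,185))):
    o=col(im,n,"blue",B)
    for a,c,p in o[:3]: print("blue",n,a,c.round(1),ray(n,c,.085).round(4),[np.round(v,1) for v in rect(ray(n,p,.089)[:,:2]*1000)])
E
python3 - <<'E'
exec(open("pack.py").read())
a=im["top"][90:180,320:420,::-1];b=im["side"][100:190,215:315,::-1]
cv2.imwrite("pics/p3.png",cv2.resize(np.hstack([a,b]),None,fx=4,fy=4,interpolation=cv2.INTER_CUBIC))
print(telemetry.observe()["tool_pos"])
E
```

```text
blue top 134 [369.8 117.7] [[ 0.7089 -0.153   0.085 ]] [array([ 707.9, -153. ]), np.float64(68.2), np.float64(18.5), np.float64(-85.7)]
blue side 64 [258.4 139. ] [[ 0.7149 -0.1551  0.085 ]] [array([ 713.5, -150.7]), np.float64(67.7), np.float64(13.1), np.float64(-86.6)]
[ 0.43810372 -0.10411249  0.18327498]
```

View pics/p3.png

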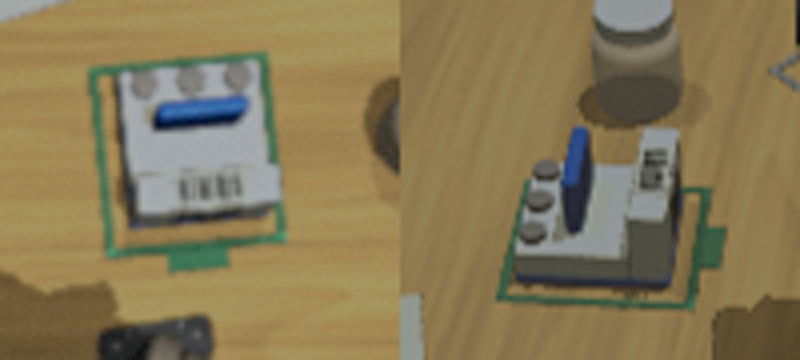

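Run:
```python
from meas import *
im=dict(np.load("pics/l.npz"))
M=np.array([.695,-.1535]);a=np.radians(4.2);X=np.array([np.cos(a),np.sin(a)]);Y=np.array([-X[1],X[0]])
for n,B in(("top",(335,95,410,170)),("side",(225,115,310,185))):
    h=hsv(up(im[n])); m=cv2.inRange(h,(105,60,25),(135,255,140)); k=np.zeros_like(m);b=[v*UP for v in B];k[b[1]:b[3],b[0]:b[2]]=255
    p=np.argwhere(m&k)[:,::-1]; P=ray(n,un(p),0)[:,:2]-M; u=np.c_[P@X,P@Y]*1000
    print(n,len(p),"x",np.percentile(u[:,0],[0.5,2,50,98,99.5]).round(1),"y",np.percentile(u[:,1],[.5,2,50,98,99.5]).round(1))
    # green hole in same frame
    g=cv2.inRange(h,(40,70,40),(95,255,255))&k; p=np.argwhere(g)[:,::-1]; P=ray(n,un(p),0)[:,:2]-M; u=np.c_[P@X,P@Y]*1000
    for nm,s in(("x+",(u[:,0]>40)&(abs(u[:,1])<60)),("x-",(u[:,0]<-40)&(abs(u[:,1])<60)&(abs(u[:,1])>25)),("y+",(u[:,1]>40)&(abs(u[:,0])<60)),("y-",(u[:,1]<-40)&(abs(u[:,0])<60))):
        print("  ",nm,s.sum(),np.median(u[s],0).round(1))
```

```text
top 1103 x [-53.9 -52.8  26.2  36.7  43.3] y [-47.8 -45.3  -7.6  23.9  49.2]
   x+ 819 [73.7  5.1]
   x- 682 [-75.2  25.2]
   y+ 1161 [-0.9 69.6]
   y- 696 [ 15.8 -68.8]
side 2383 x [-52.5 -46.9  36.6  56.7  63.8] y [-143.1 -139.2  -66.5   46.7   47.2]
   x+ 581 [76.4 23. ]
   x- 493 [-72.7  26.3]
   y+ 923 [-1.  68.5]
   y- 40 [-56.8 -69.9]
```

The pack stands squarely in the green outline (top crop (190,150)), with its label on the side of the green tab. Handle and foot-band measurements agree with the target within about 3 mm. Now the reader.

Call:
apply_moves(
  delta_pos=[
    [0.005,0,-0.1],
    [0.005,0,-0.2],
    [0.005,0,-0.28],
    [0.005,0,-0.34],
    [0.005,0,-0.37],
    [0.005,0,-0.39],
    [0.005,0,-0.4],
    [0.005,0,-0.4],
  ],
  dr=[
    [0,0,0],
    [0,0,0],
    [0,0,0],
    [0,0,0],
    [0,0,0],
    [0,0,0],
    [0,0,0],
    [0,0,0],
  ],
  jaw=[0.65,0.65,0.65,0.65,0.65,0.65,0.65,0.65],
)

```text
time: 6.0
tool_pos: [0.441, -0.1042, 0.0222]
tool_rot: [-3.141, -0.0, 1.704]
contact_force: [0.6, -0.7, -0.6]
opening: 0.0596
grip_force: 0.0
```

Call:
apply_moves(
  delta_pos=[
    [0,0,0],
    [0,0,0],
    [0,0,0],
    [0,0,0],
    [0,0,0],
    [0,0,0],
  ],
  dr=[
    [0,0,0],
    [0,0,0],
    [0,0,0],
    [0,0,0],
    [0,0,0],
    [0,0,0],
  ],
  jaw=[0.3,0.2,0.2,0.2,0.2,0.2],
  force=35,
)

```text
time: 6.5
tool_pos: [0.4403, -0.104, 0.0233]
tool_rot: [3.141, 0.0, 1.704]
contact_force: [-3.0, -0.1, 7.3]
opening: 0.0339
grip_force: 34.9
```

Run:
```python
from meas import *
exec(open("look.py").read())
s=telemetry.observe();print(s["tool_pos"],s["tool_rot"],s["opening"],s["contact_force"])
a=im["top"][170:240,310:400,::-1];b=im["side"][140:210,300:390,::-1]
cv2.imwrite("pics/p4.png",cv2.resize(np.hstack([a,b]),None,fx=4,fy=4,interpolation=cv2.INTER_CUBIC))
```

```text
[ 0.44027574 -0.104053    0.02330833] [3.14146423e+00 1.78922252e-04 1.70360503e+00] 0.03376079590627765 [-2.64386916 -0.41200912  5.63513154]
```

View pics/p4.png

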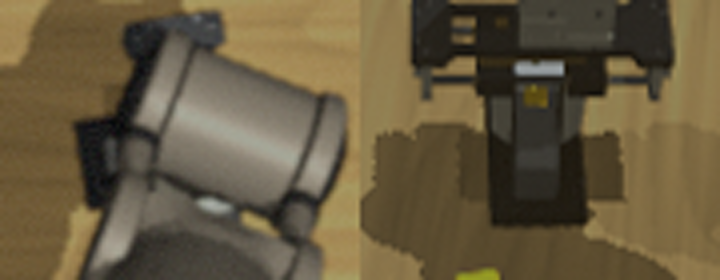

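Run:
```python
from meas import *
im={n:cv2.imread(f"pics/{n}0.png")[:,:,::-1].copy() for n in("top","side")}
O=np.array([.441,-.113]);a=np.radians(-82.1);X=np.array([np.cos(a),np.sin(a)]);Y=np.array([-X[1],X[0]])
for n,B in(("top",(325,185,388,228)),("side",(328,148,360,200))):
    h=hsv(up(im[n])); k=np.zeros(h.shape[:2],np.uint8);b=[v*UP for v in B];k[b[1]:b[3],b[0]:b[2]]=255
    for nm,lo,hi in(("white",(0,0,150),(180,60,255)),("body+",(0,0,70),(180,80,255))):
        m=cv2.inRange(h,lo,hi)&k
        cs=cv2.findContours(m,cv2.RETR_EXTERNAL,cv2.CHAIN_APPROX_NONE)[0];c=max(cs,key=cv2.contourArea)
        P=(ray(n,un(c),.046)[:,:2]-O);u=np.c_[P@X,P@Y]*1000;print(n,nm,"x",u[:,0].min().round(1),u[:,0].max().round(1),"y",u[:,1].min().round(1),u[:,1].max().round(1))
    # dark tray rim at z .014
    m=cv2.inRange(h,(0,0,0),(180,255,70))&k;p=np.argwhere(m)[:,::-1];P=(ray(n,un(p),.014)[:,:2]-O);u=np.c_[P@X,P@Y]*1000;print("tray",np.percentile(u,[1,99],axis=0).round(1).tolist())
```

```text
top white x 27.9 62.4 y -25.0 21.7
top body+ x -66.6 66.2 y -28.8 24.8
tray [[-83.9, -33.3], [75.0, 34.8]]
side white x 29.6 55.2 y -4.3 22.1
side body+ x -67.1 63.5 y -23.7 25.7
tray [[-97.7, -32.0], [72.3, 40.1]]
```

Call:
apply_moves(
  delta_pos=[
    [0,0,0.04],
    [0,0,0.08],
    [0,0,0.085],
    [0,0,0.085],
    [0,0,0.085],
    [0,0,0.085],
    [0,0,0.085],
    [0,0,0.085],
  ],
  dr=[
    [0,0,0],
    [0,0,0.05],
    [0,0,0.2],
    [0,0,0.4],
    [0,0,0.6],
    [0,0,0.8],
    [0,0,0.95],
    [0,0,1],
  ],
  jaw=[0.2,0.2,0.2,0.2,0.2,0.2,0.2,0.2],
)

```text
time: 7.27
tool_pos: [0.4404, -0.1039, 0.0567]
tool_rot: [3.141, 0.0, 2.208]
contact_force: [-0.5, 0.5, -2.1]
opening: 0.0336
grip_force: 34.9
```

Call:
apply_moves(
  delta_pos=[
    [0.01,-0.012,0],
    [0.03,-0.03,0],
    [0.05,-0.06,0],
    [0.07,-0.09,0],
    [0.09,-0.11,0],
    [0.1,-0.13,0],
    [0.12,-0.15,0],
    [0.129,-0.16,0],
  ],
  dr=[
    [0,0,0.1],
    [0,0,0.25],
    [0,0,0.4],
    [0,0,0.55],
    [0,0,0.7],
    [0,0,0.85],
    [0,0,0.95],
    [0,0,1],
  ],
  jaw=[0.2,0.2,0.2,0.2,0.2,0.2,0.2,0.2],
)

```text
time: 7.93
tool_pos: [0.4929, -0.169, 0.0567]
tool_rot: [3.142, 0.001, 2.706]
contact_force: [0.5, -0.6, -0.8]
opening: 0.0333
grip_force: 34.9
```

Call:
apply_moves(
  delta_pos=[
    [0,0,0],
    [0,0,0],
    [0,0,0],
    [0,0,0],
    [0,0,0],
    [0,0,0],
    [0,0,0],
    [0,0,0],
  ],
  dr=[
    [0,0,0.1],
    [0,0,0.25],
    [0,0,0.4],
    [0,0,0.55],
    [0,0,0.7],
    [0,0,0.85],
    [0,0,0.95],
    [0,0,1],
  ],
  jaw=[0.2,0.2,0.2,0.2,0.2,0.2,0.2,0.2],
)

```text
time: 8.6
tool_pos: [0.4919, -0.1679, 0.0566]
tool_rot: [3.141, -0.0, -3.077]
contact_force: [0.3, -0.1, -2.1]
opening: 0.0337
grip_force: 34.9
```

```bash
cat > rd.py <<'E'
from meas import *
exec(open("look.py").read())
s=telemetry.observe();print(s["tool_pos"],s["tool_rot"],s["opening"],s["contact_force"],s["grip_force"])
E
python3 - <<'E'
exec(open("rd.py").read())
a=im["top"][95:235,310:410,::-1];b=im["side"][90:230,220:400,::-1]
cv2.imwrite("pics/p5.png",cv2.resize(np.hstack([a,b]),None,fx=2.8,fy=2.8,interpolation=cv2.INTER_CUBIC))
E
```

```text
[ 0.49196205 -0.16791202  0.05663128] [ 3.14133207e+00 -1.05458237e-04 -3.07972293e+00] 0.03394750016475393 [-0.11993842  0.30428079 -1.6340734 ] 34.86874759197235
```

View pics/p5.png

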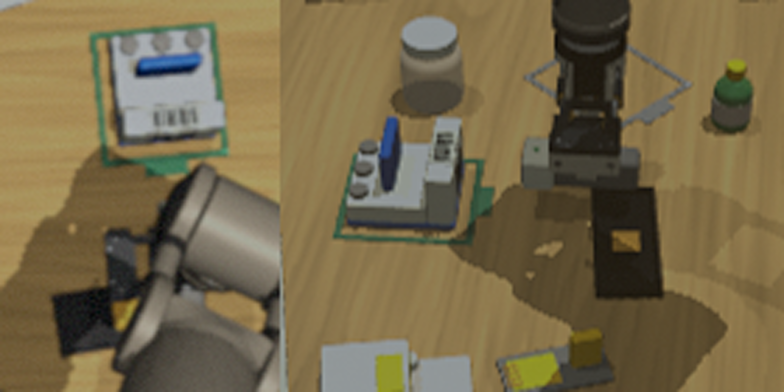

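Call:
apply_moves(
  delta_pos=[
    [0,0,-0.015],
    [0,0,-0.028],
    [0,0,-0.034],
    [0,0,-0.036],
    [0,0,-0.036],
    [0,0,-0.036],
  ],
  dr=[
    [0,0,0.02],
    [0,0,0.02],
    [0,0,0.02],
    [0,0,0.02],
    [0,0,0.02],
    [0,0,0.02],
  ],
  jaw=[0.2,0.2,0.2,0.2,0.2,0.2],
)

```text
time: 9.2
tool_pos: [0.4921, -0.168, 0.0422]
tool_rot: [3.141, -0.0, -3.07]
contact_force: [-0.7, -0.4, -1.9]
opening: 0.0337
grip_force: 34.9
```

Run:
```python
exec(open("rd.py").read())
exec(open("pack.py").read())
O=np.array([.500,-.1672,.025]);a=np.radians(4.13)
P=[[65,24,40],[65,-24,40],[65,24,0],[29,24,40],[29,24,0],[-65,17,0],[-65,17,40]]
W=[O+np.array([np.cos(a)*x-np.sin(a)*y,np.sin(a)*x+np.cos(a)*y,z])*1e-3*np.array([1,1,1]) for x,y,z in np.array(P,float)]
q=proj("side",W);print(q.round(1))
big=cv2.resize(im["side"][120:190,270:380],None,fx=7,fy=7,interpolation=cv2.INTER_CUBIC)[:,:,::-1].copy()
for p in q: cv2.circle(big,tuple(int(v) for v in (p-[270,120]+.5)*7),3,(0,0,255),-1)
cv2.imwrite("pics/p6.png",big)
```

```text
[ 0.49215742 -0.16806739  0.04248383] [-3.14151702e+00  2.78926999e-04 -3.06946870e+00] 0.033976697925808735 [-0.51724487  1.00936781 -1.93884533] 34.8690390586853
blue top 135 [369.7 117.7] [[ 0.7089 -0.1527  0.085 ]] [array([ 707.9, -153. ]), np.float64(68.2), np.float64(18.5), np.float64(-85.7)]
blue side 64 [258.4 139. ] [[ 0.7149 -0.1551  0.085 ]] [array([ 713.5, -150.7]), np.float64(67.7), np.float64(13.1), np.float64(-86.6)]
blue side 10 [267.5 170. ] [[ 0.6585 -0.0215  0.085 ]] [array([657.3, -17.3]), np.float64(26.0), np.float64(0.0), np.float64(7.9)]
[[306.2 151.8]
 [307.4 141.7]
 [306.4 161.5]
 [317.9 152.3]
 [317.8 162. ]
 [348.  161.8]
 [348.6 152.1]]
```

View pics/p6.png

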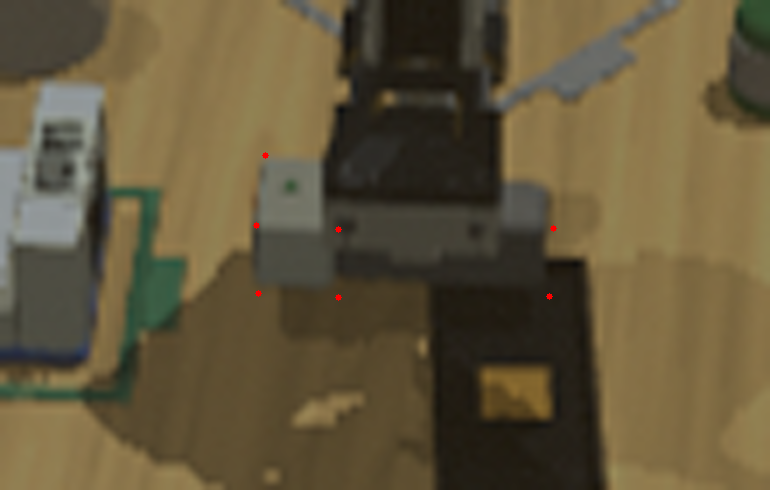

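The reader's outline matches the expected reading pose within about a pixel: front face at crop (257,225), tail at (550,228). I'll hold it still.

Call:
apply_moves(
  delta_pos=[
    [0,0,0],
    [0,0,0],
    [0,0,0],
    [0,0,0],
    [0,0,0],
    [0,0,0],
    [0,0,0],
    [0,0,0],
  ],
  dr=[
    [0,0,0],
    [0,0,0],
    [0,0,0],
    [0,0,0],
    [0,0,0],
    [0,0,0],
    [0,0,0],
    [0,0,0],
  ],
  jaw=[0.2,0.2,0.2,0.2,0.2,0.2,0.2,0.2],
)

```text
time: 10.07
tool_pos: [0.492, -0.168, 0.0424]
tool_rot: [3.142, 0.0, -3.069]
contact_force: [-0.5, -0.4, -1.5]
opening: 0.0338
grip_force: 35.0
```

Call:
apply_moves(
  delta_pos=[
    [0,0,0],
    [0,0,0],
    [0,0,0],
    [0,0,0],
    [0,0,0],
    [0,0,0],
    [0,0,0],
    [0,0,0],
  ],
  dr=[
    [0,0,0],
    [0,0,0],
    [0,0,0],
    [0,0,0],
    [0,0,0],
    [0,0,0],
    [0,0,0],
    [0,0,0],
  ],
  jaw=[0.2,0.2,0.2,0.2,0.2,0.2,0.2,0.2],
)

```text
time: 10.73
tool_pos: [0.492, -0.168, 0.0423]
tool_rot: [3.141, -0.0, -3.069]
contact_force: [0.0, 0.3, -1.5]
opening: 0.0335
grip_force: 35.0
```

Call:
apply_moves(
  delta_pos=[
    [0,0,0],
    [0,0,0],
    [0,0,0],
    [0,0,0],
    [0,0,0],
    [0,0,0],
    [0,0,0],
    [0,0,0],
  ],
  dr=[
    [0,0,0],
    [0,0,0],
    [0,0,0],
    [0,0,0],
    [0,0,0],
    [0,0,0],
    [0,0,0],
    [0,0,0],
  ],
  jaw=[0.2,0.2,0.2,0.2,0.2,0.2,0.2,0.2],
)

```text
time: 11.4
tool_pos: [0.492, -0.168, 0.0423]
tool_rot: [3.141, -0.0, -3.069]
contact_force: [-0.6, -0.0, -1.2]
opening: 0.0338
grip_force: 35.0
```

Run:
```python
exec(open("rd.py").read())
old=cv2.resize(im["side"][120:190,270:380],None,fx=7,fy=7,interpolation=cv2.INTER_CUBIC)[:,:,::-1]
d=np.abs(old.astype(int)-cv2.imread("pics/p6.png")).max(2); d[:,:]=d; print((d>60).sum())
exec(open("pack.py").read())
```

```text
[ 0.49204307 -0.16799759  0.04233813] [ 3.14149286e+00  2.80485952e-05 -3.06941339e+00] 0.03334180385999247 [-0.10265564 -0.62671297 -1.77464675] 34.99853253364563
203
blue top 134 [369.8 117.7] [[ 0.7089 -0.153   0.085 ]] [array([ 707.9, -153. ]), np.float64(68.2), np.float64(18.5), np.float64(-85.7)]
blue side 64 [258.4 139. ] [[ 0.7149 -0.1551  0.085 ]] [array([ 713.5, -150.7]), np.float64(67.7), np.float64(13.1), np.float64(-86.6)]
blue side 10 [268.5 170. ] [[ 0.6556 -0.0219  0.085 ]] [array([654.5, -17.7]), np.float64(26.0), np.float64(0.0), np.float64(7.9)]
```

Call:
apply_moves(
  delta_pos=[
    [0,0,0.025],
    [0,0,0.036],
    [0,0,0.036],
    [0,0,0.036],
    [0,0,0.036],
    [0,0,0.036],
    [0,0,0.036],
    [0,0,0.036],
  ],
  dr=[
    [0,0,0],
    [0,0,-0.07],
    [0,0,-0.22],
    [0,0,-0.42],
    [0,0,-0.62],
    [0,0,-0.8],
    [0,0,-0.95],
    [0,0,-1],
  ],
  jaw=[0.2,0.2,0.2,0.2,0.2,0.2,0.2,0.2],
)

```text
time: 12.27
tool_pos: [0.4922, -0.1681, 0.0575]
tool_rot: [3.141, 0.001, 2.71]
contact_force: [-0.2, 1.1, -2.0]
opening: 0.0337
grip_force: 35.0
```

Call:
apply_moves(
  delta_pos=[
    [-0.01,0.012,0],
    [-0.03,0.03,0],
    [-0.05,0.06,0],
    [-0.07,0.09,0],
    [-0.09,0.11,0],
    [-0.1,0.13,0],
    [-0.12,0.15,0],
    [-0.129,0.16,0],
  ],
  dr=[
    [0,0,-0.1],
    [0,0,-0.25],
    [0,0,-0.4],
    [0,0,-0.55],
    [0,0,-0.7],
    [0,0,-0.85],
    [0,0,-0.95],
    [0,0,-1],
  ],
  jaw=[0.2,0.2,0.2,0.2,0.2,0.2,0.2,0.2],
)

```text
time: 12.93
tool_pos: [0.4397, -0.1032, 0.0574]
tool_rot: [-3.142, -0.0, 2.212]
contact_force: [-0.3, -0.3, -1.4]
opening: 0.0337
grip_force: 35.0
```

Call:
apply_moves(
  delta_pos=[
    [0,0,0],
    [0,0,0],
    [0,0,0],
    [0,0,0],
    [0,0,0],
    [0,0,0],
    [0,0,0],
    [0,0,0],
  ],
  dr=[
    [0,0,-0.1],
    [0,0,-0.25],
    [0,0,-0.4],
    [0,0,-0.55],
    [0,0,-0.7],
    [0,0,-0.85],
    [0,0,-0.95],
    [0,0,-1],
  ],
  jaw=[0.2,0.2,0.2,0.2,0.2,0.2,0.2,0.2],
)

```text
time: 13.6
tool_pos: [0.4408, -0.1041, 0.0575]
tool_rot: [3.141, 0.001, 1.711]
contact_force: [0.8, -0.7, -2.1]
opening: 0.0339
grip_force: 35.0
```

Call:
apply_moves(
  delta_pos=[
    [0,0,0],
    [0,0,-0.02],
    [0,0,-0.04],
    [0,0,-0.06],
    [0,0,-0.073],
    [0,0,-0.078],
    [0,0,-0.078],
  ],
  dr=[
    [0,0,-0.02],
    [0,0,-0.02],
    [0,0,-0.02],
    [0,0,-0.02],
    [0,0,-0.02],
    [0,0,-0.02],
    [0,0,-0.02],
  ],
  jaw=[0.2,0.2,0.2,0.2,0.2,0.2,0.2],
)

```text
time: 14.18
tool_pos: [0.4399, -0.1037, 0.0249]
tool_rot: [-3.14, -0.001, 1.704]
contact_force: [-0.7, -0.3, -1.1]
opening: 0.0338
grip_force: 35.0
```

Call:
apply_moves(
  delta_pos=[
    [0,0,-0.004],
    [0,0,-0.004],
    [0,0,-0.004],
    [0,0,-0.004],
    [0,0,-0.004],
    [0,0,-0.004],
  ],
  dr=[
    [0,0,0],
    [0,0,0],
    [0,0,0],
    [0,0,0],
    [0,0,0],
    [0,0,0],
  ],
  jaw=[0.2,0.2,0.5,0.65,0.65,0.65],
)

```text
time: 14.68
tool_pos: [0.4407, -0.1042, 0.0241]
tool_rot: [3.141, 0.0, 1.704]
contact_force: [-0.5, -0.5, 0.4]
opening: 0.0552
grip_force: 0.0
```

Call:
apply_moves(
  delta_pos=[
    [0,0,0.06],
    [0,0,0.15],
    [0,0,0.25],
    [0,0,0.33],
    [0,-0.1,0.33],
    [0,-0.2,0.33],
    [0,-0.2,0.33],
  ],
  dr=[
    [0,0,0],
    [0,0,0],
    [0,0,0],
    [0,0,0],
    [0,0,0],
    [0,0,0],
    [0,0,0],
  ],
  jaw=[0.65,0.65,0.65,0.65,0.65,0.65,0.65],
)

```text
time: 15.27
tool_pos: [0.4414, -0.1898, 0.1571]
tool_rot: [3.139, 0.005, 1.701]
contact_force: [0.1, -0.3, 1.0]
opening: 0.0595
grip_force: 0.0
```

```bash
cat > cas.py <<'E'
from meas import *
exec(open("look.py").read())
for n in im:
    h=hsv(up(im[n]))
    for k,lo,hi in(("green",(40,80,50),(80,255,255)),("yellow",(22,120,80),(35,255,255))):
        for a,c,p in blobs(im[n],lo,hi,(150,110,340,290) if n=="top" else (235,180,420,360),20)[:4]:
            print(n,k,a,c.round(1),"@6",ray(n,c,.006)[0,:2].round(4),"@48",ray(n,c,.048)[0,:2].round(4))
E
python3 - <<'E'
exec(open("cas.py").read())
s=telemetry.observe();print(s["tool_pos"],s["tool_rot"])
a=im["top"][90:250,180:480,::-1];b=im["side"][120:260,250:390,::-1]
cv2.imwrite("pics/p7.png",cv2.resize(a,None,fx=2.6,fy=2.6,interpolation=cv2.INTER_CUBIC))
for n,B in(("top",(325,185,388,228)),("side",(328,148,360,200))):
    for a,c,p in col(im,n,"yellow",B)[:2]: print(" key",n,a,c,ray(n,c,.046).round(4))
E
```

```text
top green 183 [268.8 194.3] @6 [0.4873 0.1622] @48 [0.4847 0.1589]
top green 119 [248.7 147.7] @6 [0.6368 0.2236] @48 [0.6299 0.2185]
top green 50 [271.7 210. ] @6 [0.4373 0.1539] @48 [0.4361 0.1509]
top yellow 182 [290.6 184.8] @6 [0.5161 0.093 ] @48 [0.5127 0.0916]
top yellow 103 [272.5 141.3] @6 [0.6557 0.1479] @48 [0.6484 0.145 ]
top yellow 43 [297.1 200. ] @6 [0.4674 0.0733] @48 [0.4654 0.0725]
side green 183 [317.4 242.6] @6 [0.4873 0.1619] @48 [0.4829 0.1949]
side green 146 [259.4 245. ] @6 [0.6423 0.1916] @48 [0.6318 0.2235]
side green 139 [336.4 236.7] @6 [0.4383 0.1342] @48 [0.4358 0.1683]
side green 31 [359.6 274.1] @6 [0.3652 0.2497] @48 [0.3656 0.2793]
side yellow 192 [310.  222.4] @6 [0.5178 0.0925] @48 [0.5122 0.1283]
side yellow 115 [258.7 223.3] @6 [0.661  0.1156] @48 [0.6498 0.1505]
side yellow 57 [328.7 209.6] @6 [0.4712 0.0366] @48 [0.4675 0.0746]
[ 0.44012814 -0.18501967  0.15580321] [ 3.14157425e+00 -2.48768678e-04  1.70075418e+00]
 key top 40 [360.125 205.775] [[ 0.4438 -0.1211  0.046 ]]
 key side 29 [343.5862069  163.93103448] [[ 0.4451 -0.1202  0.046 ]]
```

View pics/p7.png

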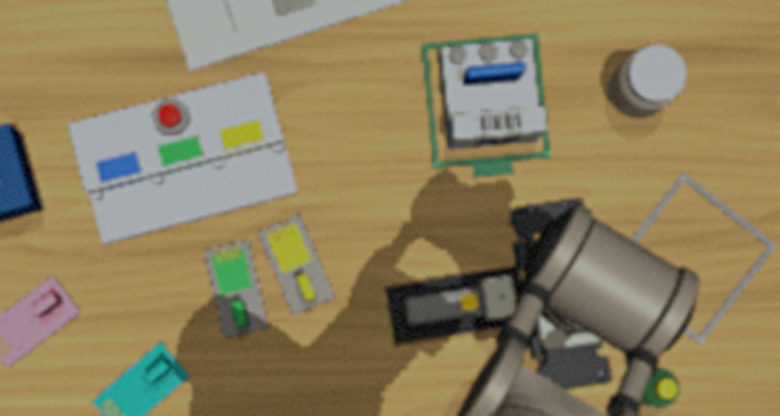

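Call:
apply_moves(
  delta_pos=[
    [0.059,0.641,0],
    [0.059,0.641,0],
    [0.059,0.641,0],
    [0.059,0.641,0],
    [0.059,0.641,0],
    [0.059,0.641,0],
    [0.059,0.641,0],
    [0.059,0.641,0],
  ],
  dr=[
    [0,0,-0.9],
    [0,0,-0.9],
    [0,0,-0.9],
    [0,0,-0.9],
    [0,0,-0.9],
    [0,0,-0.9],
    [0,0,-0.9],
    [0,0,-0.9],
  ],
  jaw=[0.45,0.45,0.45,0.45,0.45,0.45,0.45,0.45],
)

```text
time: 16.03
tool_pos: [0.4629, 0.0782, 0.1557]
tool_rot: [-3.14, -0.002, 1.26]
contact_force: [-0.1, -0.1, 0.2]
opening: 0.0413
grip_force: 0.0
```

Call:
apply_moves(
  delta_pos=[
    [0,0,0],
    [0,0,0],
    [0,0,0],
    [0,0,0],
    [0,0,0],
  ],
  dr=[
    [0,0,-0.9],
    [0,0,-0.9],
    [0,0,-0.9],
    [0,0,-0.9],
    [0,0,-0.9],
  ],
  jaw=[0.45,0.45,0.45,0.45,0.45],
)

```text
time: 16.45
tool_pos: [0.4632, 0.0731, 0.1556]
tool_rot: [-3.141, 0.001, 0.802]
contact_force: [0.0, -0.3, 0.4]
opening: 0.0414
grip_force: 0.0
```

Call:
apply_moves(
  delta_pos=[
    [0,0,0],
    [0,0,0],
    [0,0,0],
    [0,0,0],
    [0,0,0],
    [0,0,0],
  ],
  dr=[
    [0,0,-0.82],
    [0,0,-0.82],
    [0,0,-0.82],
    [0,0,-0.82],
    [0,0,-0.82],
    [0,0,-0.82],
  ],
  jaw=[0.45,0.45,0.45,0.45,0.45,0.45],
)

```text
time: 16.95
tool_pos: [0.4636, 0.0726, 0.1558]
tool_rot: [-3.141, 0.001, 0.397]
contact_force: [-0.3, 0.4, -0.2]
opening: 0.0413
grip_force: 0.0
```

```bash
python3 cas.py; python3 -c "
from h import *
s=telemetry.observe();print(s['tool_pos'],s['tool_rot'],s['opening'])"
```

```text
top green 121 [248.8 147.6] @6 [0.6368 0.2234] @48 [0.63   0.2184]
top yellow 104 [272.5 141.3] @6 [0.6556 0.1478] @48 [0.6483 0.1449]
side green 182 [317.5 242.6] @6 [0.4869 0.1619] @48 [0.4826 0.195 ]
side green 146 [336.4 236.7] @6 [0.4383 0.1341] @48 [0.4358 0.1682]
side green 146 [259.4 245. ] @6 [0.6423 0.1916] @48 [0.6318 0.2235]
side green 63 [359.1 272.8] @6 [0.3668 0.2458] @48 [0.3671 0.2756]
side yellow 186 [310.8 222.3] @6 [0.5156 0.092 ] @48 [0.5101 0.1278]
side yellow 116 [258.7 223.2] @6 [0.6611 0.1156] @48 [0.6499 0.1505]
side yellow 50 [328.8 209.5] @6 [0.4711 0.0362] @48 [0.4673 0.0742]
[0.46376014 0.07257207 0.15584251] [-3.14150147e+00  3.45941265e-04  3.96441471e-01] 0.04134618422834074
```

Call:
apply_moves(
  delta_pos=[
    [0,0,-0.08],
    [0,0,-0.17],
    [0,0,-0.24],
    [0,0,-0.29],
    [0,0,-0.32],
    [0,0,-0.338],
    [0,0,-0.345],
    [0,0,-0.345],
  ],
  dr=[
    [0,0,-0.01],
    [0,0,-0.01],
    [0,0,-0.01],
    [0,0,-0.01],
    [0,0,-0.01],
    [0,0,-0.01],
    [0,0,-0.01],
    [0,0,-0.01],
  ],
  jaw=[0.45,0.45,0.45,0.45,0.45,0.45,0.45,0.45],
)

```text
time: 17.72
tool_pos: [0.464, 0.0724, 0.0178]
tool_rot: [-3.142, 0.0, 0.389]
contact_force: [-0.3, 0.7, -0.4]
opening: 0.0416
grip_force: 0.0
```

Call:
apply_moves(
  delta_pos=[
    [0,0,0],
    [0,0,0],
    [0,0,0],
    [0,0,0],
    [0,0,0],
    [0,0,0],
  ],
  dr=[
    [0,0,0],
    [0,0,0],
    [0,0,0],
    [0,0,0],
    [0,0,0],
    [0,0,0],
  ],
  jaw=[0.2,0.1,0.05,0.05,0.05,0.05],
  force=30,
)

```text
time: 18.22
tool_pos: [0.4643, 0.0724, 0.0184]
tool_rot: [3.141, -0.001, 0.389]
contact_force: [-0.7, -0.4, 4.1]
opening: 0.0134
grip_force: 30.0
```

Call:
apply_moves(
  delta_pos=[
    [0,0,0.025],
    [0,0,0.045],
    [0.03,0.02,0.045],
    [0.07,0.045,0.045],
    [0.11,0.07,0.045],
    [0.15,0.09,0.045],
    [0.175,0.105,0.045],
    [0.181,0.112,0.045],
  ],
  dr=[
    [0,0,0],
    [0,0,0],
    [0,0,-0.05],
    [0,0,-0.12],
    [0,0,-0.2],
    [0,0,-0.25],
    [0,0,-0.29],
    [0,0,-0.29],
  ],
  jaw=[0.05,0.05,0.05,0.05,0.05,0.05,0.05,0.05],
)

```text
time: 18.88
tool_pos: [0.5382, 0.1179, 0.0363]
tool_rot: [3.141, -0.002, 0.244]
contact_force: [0.8, -0.4, -1.1]
opening: 0.0138
grip_force: 30.0
```

Call:
apply_moves(
  delta_pos=[
    [0,0,-0.01],
    [0,0,-0.018],
    [0,0,-0.018],
    [0,0,-0.018],
  ],
  dr=[
    [0,0,0],
    [0,0,0],
    [0,0,0],
    [0,0,0],
  ],
  jaw=[0.05,0.05,0.05,0.05],
)

```text
time: 19.22
tool_pos: [0.5354, 0.1168, 0.0283]
tool_rot: [-3.141, 0.002, 0.244]
contact_force: [-0.2, 0.1, -0.6]
opening: 0.0136
grip_force: 30.0
```

```bash
python3 cas.py | grep -v "side green"
python3 - <<'E'
from meas import *
im=dict(np.load("pics/l.npz"))
s=telemetry.observe();print(s['tool_pos'],s['tool_rot'],s['opening'],s['contact_force'])
b=im["side"][190:300,225:345,::-1]; a=im["top"][110:220,200:320,::-1]
cv2.imwrite("pics/p8.png",cv2.resize(np.hstack([a,b]),None,fx=3.3,fy=3.3,interpolation=cv2.INTER_CUBIC))
E
```

```text
top green 107 [248.2 147.5] @6 [0.6373 0.2253] @48 [0.6305 0.2202]
top green 43 [268.2 191.3] @6 [0.4966 0.164 ] @48 [0.4937 0.1606]
top yellow 109 [272.6 141.5] @6 [0.6551 0.1477] @48 [0.6478 0.1448]
side yellow 166 [281.5 227.3] @6 [0.5943 0.1216] @48 [0.5857 0.1562]
side yellow 122 [258.9 223. ] @6 [0.6607 0.1146] @48 [0.6495 0.1495]
[0.5360637  0.11689142 0.02878329] [3.14151805e+00 3.67758252e-04 2.43586675e-01] 0.013740109226784404 [-0.18152754  1.11771039 -0.96632714]
```

View pics/p8.png

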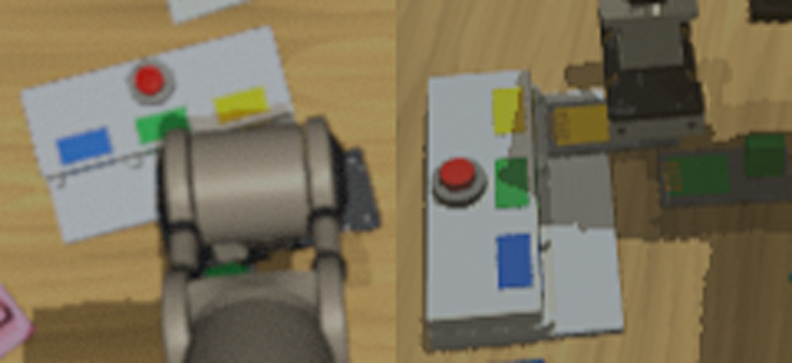

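Call:
apply_moves(
  delta_pos=[
    [0.012,0.003,-0.001],
    [0.03,0.0075,-0.001],
    [0.05,0.0125,-0.001],
    [0.07,0.0175,-0.001],
    [0.09,0.0225,-0.002],
    [0.11,0.0275,-0.002],
    [0.13,0.0325,-0.002],
    [0.145,0.0362,-0.003],
  ],
  dr=[
    [0,0,0],
    [0,0,0],
    [0,0,0],
    [0,0,0],
    [0,0,0],
    [0,0,0],
    [0,0,0],
    [0,0,0],
  ],
  jaw=[0.05,0.05,0.05,0.05,0.05,0.05,0.05,0.05],
)

```text
time: 19.98
tool_pos: [0.5957, 0.132, 0.0275]
tool_rot: [3.141, -0.001, 0.244]
contact_force: [0.5, -0.6, -0.9]
opening: 0.0138
grip_force: 30.0
```

Call:
apply_moves(
  delta_pos=[
    [0.006,0.0015,-0.002],
    [0.012,0.003,-0.003],
    [0.018,0.0045,-0.003],
    [0.024,0.006,-0.003],
    [0.029,0.0072,-0.003],
    [0.033,0.0082,-0.003],
    [0.036,0.009,-0.003],
    [0.037,0.0092,-0.003],
  ],
  dr=[
    [0,0,0],
    [0,0,0],
    [0,0,0],
    [0,0,0],
    [0,0,0],
    [0,0,0],
    [0,0,0],
    [0,0,0],
  ],
  jaw=[0.05,0.05,0.05,0.05,0.05,0.05,0.05,0.05],
)

```text
time: 20.65
tool_pos: [0.6092, 0.1354, 0.0264]
tool_rot: [3.141, 0.0, 0.244]
contact_force: [-3.4, -0.9, 4.7]
opening: 0.0138
grip_force: 30.0
```

Call:
apply_moves(
  delta_pos=[
    [0.002,0.0005,0],
    [0.004,0.001,0],
    [0.006,0.0015,0],
    [0.006,0.0015,0],
  ],
  dr=[
    [0,0,0],
    [0,0,0],
    [0,0,0],
    [0,0,0],
  ],
  jaw=[0.05,0.05,0.05,0.05],
)

```text
time: 20.98
tool_pos: [0.6118, 0.136, 0.0264]
tool_rot: [3.141, -0.0, 0.244]
contact_force: [-3.1, -0.4, 3.6]
opening: 0.0138
grip_force: 30.0
```

Call:
apply_moves(
  delta_pos=[
    [0.002,0.0005,0],
    [0.004,0.001,0],
    [0.006,0.0015,0],
    [0.006,0.0015,0],
  ],
  dr=[
    [0,0,0],
    [0,0,0],
    [0,0,0],
    [0,0,0],
  ],
  jaw=[0.05,0.05,0.05,0.05],
)

```text
time: 21.32
tool_pos: [0.6133, 0.1364, 0.0264]
tool_rot: [3.142, 0.002, 0.244]
contact_force: [-6.4, -2.3, 6.4]
opening: 0.0136
grip_force: 30.0
```

Call:
apply_moves(
  delta_pos=[
    [0.002,0.0005,0],
    [0.004,0.001,0],
    [0.005,0.0012,0],
    [0.005,0.0012,0],
  ],
  dr=[
    [0,0,0],
    [0,0,0],
    [0,0,0],
    [0,0,0],
  ],
  jaw=[0.05,0.05,0.05,0.05],
)

```text
time: 21.65
tool_pos: [0.6134, 0.1364, 0.0264]
tool_rot: [-3.141, 0.006, 0.244]
contact_force: [-13.4, -3.8, 10.7]
opening: 0.0139
grip_force: 30.0
```

Call:
apply_moves(
  delta_pos=[
    [-0.005,-0.001,0],
    [-0.005,-0.001,0],
    [-0.005,-0.001,0],
    [-0.005,-0.001,0],
    [-0.005,-0.001,0.06],
    [-0.005,-0.001,0.14],
    [-0.005,-0.001,0.22],
    [-0.005,-0.001,0.25],
  ],
  dr=[
    [0,0,0],
    [0,0,0],
    [0,0,0],
    [0,0,0],
    [0,0,0],
    [0,0,0],
    [0,0,0],
    [0,0,0],
  ],
  jaw=[0.15,0.25,0.3,0.3,0.3,0.3,0.35,0.45],
)

```text
time: 22.32
tool_pos: [0.6165, 0.137, 0.1309]
tool_rot: [3.141, -0.007, 0.244]
contact_force: [0.5, 0.9, 0.9]
opening: 0.0352
grip_force: 0.0
```

Call:
apply_moves(
  delta_pos=[
    [-0.45,0.034,0],
    [-0.45,0.034,0],
    [-0.45,0.034,0],
    [-0.45,0.034,0],
    [-0.45,0.034,0],
    [-0.45,0.034,0],
    [-0.45,0.034,0],
    [-0.45,0.034,0],
  ],
  dr=[
    [0,0,-0.065],
    [0,0,-0.065],
    [0,0,-0.065],
    [0,0,-0.065],
    [0,0,-0.065],
    [0,0,-0.065],
    [0,0,-0.065],
    [0,0,-0.065],
  ],
  jaw=[0.45,0.45,0.45,0.45,0.45,0.45,0.45,0.45],
)

```text
time: 22.98
tool_pos: [0.4359, 0.1503, 0.1267]
tool_rot: [3.141, -0.002, 0.211]
contact_force: [-0.0, 0.2, 0.2]
opening: 0.0409
grip_force: 0.0
```

```bash
python3 cas.py
python3 - <<'E'
from meas import *
im=dict(np.load("pics/l.npz"))
s=telemetry.observe();print(s['tool_pos'],s['tool_rot'],s['opening'],s['contact_force'])
b=im["side"][190:300,225:345,::-1]; a=im["top"][110:220,200:320,::-1]
cv2.imwrite("pics/p9.png",cv2.resize(np.hstack([a,b]),None,fx=3.3,fy=3.3,interpolation=cv2.INTER_CUBIC))
E
```

```text
top green 119 [248.7 147.7] @6 [0.6368 0.2236] @48 [0.6299 0.2185]
top yellow 103 [272.5 141.3] @6 [0.6557 0.1479] @48 [0.6484 0.145 ]
top yellow 48 [275.4 152.5] @6 [0.6199 0.1392] @48 [0.6135 0.1365]
side green 182 [317.4 242.7] @6 [0.4872 0.1621] @48 [0.4828 0.1952]
side green 146 [259.4 245. ] @6 [0.6423 0.1916] @48 [0.6318 0.2235]
side green 141 [336.1 236.8] @6 [0.439  0.1347] @48 [0.4365 0.1688]
side green 44 [359.7 273.5] @6 [0.3652 0.2477] @48 [0.3656 0.2774]
side yellow 116 [258.7 223.2] @6 [0.6611 0.1156] @48 [0.6499 0.1505]
side yellow 57 [271.8 219.2] @6 [0.6275 0.0955] @48 [0.6176 0.1312]
side yellow 32 [270.9 225.8] @6 [0.6249 0.1203] @48 [0.6151 0.155 ]
[0.43567615 0.15014699 0.12631541] [ 3.14137943e+00 -1.19338182e-03  2.10734359e-01] 0.041203625911769744 [-0.14676142 -0.27055415 -0.69993621]
```

View pics/p9.png

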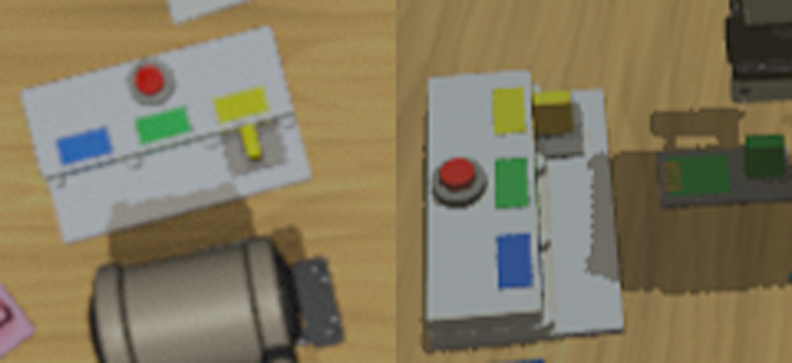

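The yellow cassette is home: its fin is against the housing at crop (248,140). Now the green one.

Call:
apply_moves(
  delta_pos=[
    [-0.008,0,-0.08],
    [-0.008,0,-0.15],
    [-0.008,0,-0.2],
    [-0.008,0,-0.24],
    [-0.008,0,-0.26],
    [-0.008,0,-0.27],
    [-0.008,0,-0.27],
  ],
  dr=[
    [0,0,0],
    [0,0,0],
    [0,0,0],
    [0,0,0],
    [0,0,0],
    [0,0,0],
    [0,0,0],
  ],
  jaw=[0.45,0.45,0.45,0.45,0.45,0.45,0.45],
)

```text
time: 23.67
tool_pos: [0.4312, 0.1501, 0.0177]
tool_rot: [3.142, 0.001, 0.211]
contact_force: [0.6, -0.8, -0.2]
opening: 0.0413
grip_force: 0.0
```

Call:
apply_moves(
  delta_pos=[
    [0,0,0],
    [0,0,0],
    [0,0,0],
    [0,0,0],
    [0,0,0],
    [0,0,0],
  ],
  dr=[
    [0,0,0],
    [0,0,0],
    [0,0,0],
    [0,0,0],
    [0,0,0],
    [0,0,0],
  ],
  jaw=[0.2,0.1,0.05,0.05,0.05,0.05],
  force=30,
)

```text
time: 24.17
tool_pos: [0.4311, 0.1503, 0.0189]
tool_rot: [3.141, -0.001, 0.211]
contact_force: [-0.4, -0.6, 5.0]
opening: 0.0142
grip_force: 30.0
```

Call:
apply_moves(
  delta_pos=[
    [0,0,0.025],
    [0,0,0.045],
    [0.035,0.016,0.045],
    [0.08,0.037,0.045],
    [0.13,0.06,0.045],
    [0.175,0.081,0.045],
    [0.205,0.095,0.045],
    [0.218,0.101,0.045],
  ],
  dr=[
    [0,0,0],
    [0,0,0],
    [0,0,0.066],
    [0,0,0.066],
    [0,0,0.066],
    [0,0,0.066],
    [0,0,0.066],
    [0,0,0.066],
  ],
  jaw=[0.05,0.05,0.05,0.05,0.05,0.05,0.05,0.05],
)

```text
time: 24.83
tool_pos: [0.5198, 0.1913, 0.0366]
tool_rot: [3.141, -0.002, 0.245]
contact_force: [-0.8, 0.4, -0.4]
opening: 0.0139
grip_force: 30.0
```

Call:
apply_moves(
  delta_pos=[
    [0,0,-0.01],
    [0,0,-0.018],
    [0,0,-0.018],
    [0,0,-0.018],
  ],
  dr=[
    [0,0,0],
    [0,0,0],
    [0,0,0],
    [0,0,0],
  ],
  jaw=[0.05,0.05,0.05,0.05],
)

```text
time: 25.17
tool_pos: [0.5169, 0.1902, 0.0287]
tool_rot: [3.142, 0.002, 0.244]
contact_force: [1.0, 0.0, -1.4]
opening: 0.0139
grip_force: 30.0
```

Run:
```python
exec(open("rd.py").read())
M=np.array([.6134,.2144]);a=np.radians(14);X=np.array([np.cos(a),np.sin(a)]);Y=np.array([-X[1],X[0]])
d=s["tool_pos"][:2]-M;print("tcp dock",d@X,d@Y)
for k,z in(("green",.0158),("green",.042),("yellow",.056)):
  for A,c,p in col(im,"side",k,(235,200,345,265))[:3]: d=ray("side",c,z)[0,:2]-M; print(k,z,A,c.round(1),d@X,d@Y)
```

```text
[0.5175219  0.19037901 0.02916651] [3.14148849e+00 5.36683351e-04 2.44142974e-01] 0.014084310484687043 [-0.37287832  0.06985892 -0.93853149] 29.997634291648865
tcp dock -0.09884131073787969 -0.00011244960941032417
green 0.0158 193 [282.9 248.9] -0.0401168437378419 -0.001161586303207351
green 0.0158 142 [259.4 245. ] 0.022189296119955938 -0.021449594051017283
green 0.042 193 [282.9 248.9] -0.04012111349437203 0.01922755724549927
green 0.042 142 [259.4 245. ] 0.020642342053742387 -0.000558124546976005
yellow 0.056 130 [271.9 222.9] -0.015997740149423942 -0.061489922092121604
yellow 0.056 115 [258.7 223.3] 0.01933788914386501 -0.06386762769559041
yellow 0.056 8 [274.8 249.9] -0.019050485014108852 0.03086530298879198
```

Same alignment as the yellow one, so I'll insert it.

Call:
apply_moves(
  delta_pos=[
    [0.012,0.003,-0.001],
    [0.03,0.0075,-0.001],
    [0.05,0.0125,-0.001],
    [0.07,0.0175,-0.001],
    [0.09,0.0225,-0.002],
    [0.11,0.0275,-0.002],
    [0.13,0.0325,-0.002],
    [0.145,0.0362,-0.003],
  ],
  dr=[
    [0,0,0],
    [0,0,0],
    [0,0,0],
    [0,0,0],
    [0,0,0],
    [0,0,0],
    [0,0,0],
    [0,0,0],
  ],
  jaw=[0.05,0.05,0.05,0.05,0.05,0.05,0.05,0.05],
)

```text
time: 25.93
tool_pos: [0.5774, 0.2054, 0.0279]
tool_rot: [3.141, -0.001, 0.244]
contact_force: [-0.3, -0.3, -0.6]
opening: 0.0135
grip_force: 30.0
```

Call:
apply_moves(
  delta_pos=[
    [0.006,0.0015,-0.002],
    [0.012,0.003,-0.003],
    [0.018,0.0045,-0.003],
    [0.024,0.006,-0.003],
    [0.029,0.0072,-0.003],
    [0.033,0.0082,-0.003],
    [0.036,0.009,-0.003],
    [0.037,0.0092,-0.003],
  ],
  dr=[
    [0,0,0],
    [0,0,0],
    [0,0,0],
    [0,0,0],
    [0,0,0],
    [0,0,0],
    [0,0,0],
    [0,0,0],
  ],
  jaw=[0.05,0.05,0.05,0.05,0.05,0.05,0.05,0.05],
)

```text
time: 26.6
tool_pos: [0.5907, 0.2088, 0.0269]
tool_rot: [3.142, 0.001, 0.244]
contact_force: [-4.8, -1.9, 5.9]
opening: 0.0139
grip_force: 30.0
```

Call:
apply_moves(
  delta_pos=[
    [0.002,0.0005,0],
    [0.004,0.001,0],
    [0.006,0.0015,0],
    [0.006,0.0015,0],
  ],
  dr=[
    [0,0,0],
    [0,0,0],
    [0,0,0],
    [0,0,0],
  ],
  jaw=[0.05,0.05,0.05,0.05],
)

```text
time: 26.93
tool_pos: [0.5916, 0.2091, 0.0269]
tool_rot: [3.141, 0.004, 0.245]
contact_force: [-9.3, -2.3, 9.7]
opening: 0.0136
grip_force: 30.0
```

Call:
apply_moves(
  delta_pos=[
    [0.002,0.0005,0.001],
    [0.004,0.001,0.002],
    [0.006,0.0015,0.002],
    [0.006,0.0015,0.002],
  ],
  dr=[
    [0,0,0],
    [0,0,0],
    [0,0,0],
    [0,0,0],
  ],
  jaw=[0.05,0.05,0.05,0.05],
)

```text
time: 27.27
tool_pos: [0.5916, 0.2093, 0.0269]
tool_rot: [-3.142, 0.009, 0.245]
contact_force: [-15.4, -2.8, 10.4]
opening: 0.014
grip_force: 30.0
```

Call:
apply_moves(
  delta_pos=[
    [-0.008,-0.002,0],
    [-0.008,-0.002,0],
    [-0.008,-0.002,0],
    [-0.008,-0.002,0],
    [-0.008,-0.002,0.06],
    [-0.008,-0.002,0.14],
    [-0.008,-0.002,0.22],
    [-0.008,-0.002,0.25],
  ],
  dr=[
    [0,0,0],
    [0,0,0],
    [0,0,0],
    [0,0,0],
    [0,0,0],
    [0,0,0],
    [0,0,0],
    [0,0,0],
  ],
  jaw=[0.15,0.25,0.3,0.3,0.3,0.3,0.3,0.3],
)

```text
time: 27.93
tool_pos: [0.595, 0.2098, 0.1324]
tool_rot: [3.141, -0.008, 0.244]
contact_force: [1.6, 0.5, 0.7]
opening: 0.0277
grip_force: 0.0
```

Call:
apply_moves(
  delta_pos=[
    [-0.4,0,0],
    [-0.4,0,0],
    [-0.4,0,0],
    [-0.4,0,0],
    [-0.4,0,0],
    [-0.4,0,0],
    [-0.4,0,0],
  ],
  dr=[
    [0,0,0],
    [0,0,0],
    [0,0,0],
    [0,0,0],
    [0,0,0],
    [0,0,0],
    [0,0,0],
  ],
  jaw=[0.3,0.2,0.1,0,0,0,0],
)

```text
time: 28.52
tool_pos: [0.4339, 0.2096, 0.1282]
tool_rot: [3.142, -0.003, 0.245]
contact_force: [0.1, -0.3, -0.6]
opening: 0.0006
grip_force: 0.0
```

Run:
```python
exec(open("rd.py").read())
exec(open("pack.py").read())
M=np.array([.6134,.2144]);a=np.radians(14);X=np.array([np.cos(a),np.sin(a)]);Y=np.array([-X[1],X[0]])
for k in("green","yellow"):
  for A,c,p in col(im,"top",k,(200,115,300,180))[:3]: d=ray("top",c,.056)[0,:2]-M; print(k,A,c.round(1),d@X,d@Y)
b=im["side"][90:300,225:355,::-1]; a=im["top"][90:300,180:420,::-1]
cv2.imwrite("pics/p10.png",cv2.resize(np.hstack([a,b]),None,fx=2.1,fy=2.1,interpolation=cv2.INTER_CUBIC))
```

```text
[0.43415619 0.20935107 0.1277782 ] [ 3.14150709e+00 -1.86618789e-03  2.43827284e-01] 0.00045650247304046277 [ 0.1321395  -1.17182093  0.54433375] 0.0
blue top 134 [369.8 117.6] [[ 0.709  -0.1529  0.085 ]] [array([ 708., -153.]), np.float64(68.3), np.float64(18.5), np.float64(-85.2)]
blue side 64 [258.4 139. ] [[ 0.7149 -0.1551  0.085 ]] [array([ 713.5, -150.7]), np.float64(67.7), np.float64(13.1), np.float64(-86.6)]
green 120 [248.8 147.7] 0.015463324841446267 -0.0006471309109344541
green 50 [251.9 159. ] -0.020722321778046317 -0.0011639699919156138
yellow 104 [272.5 141.3] 0.015552645128449866 -0.07606985353720665
yellow 47 [275.4 152.3] -0.0196247290837866 -0.07577053211135984
```

View pics/p10.png

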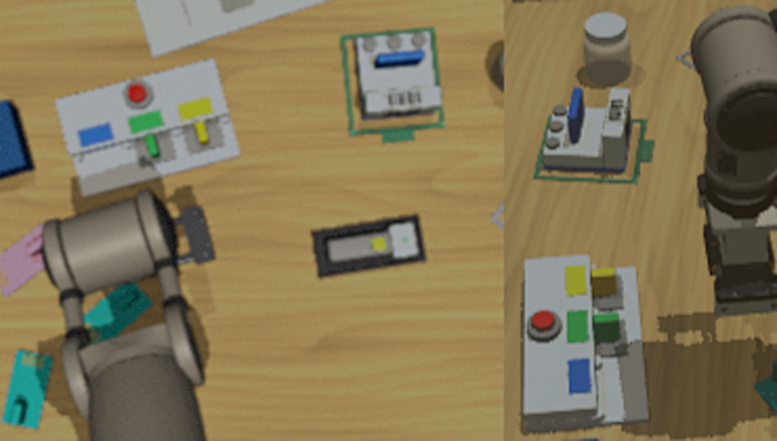

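Both cassettes are home: green fin at crop (152,145), yellow fin at (202,132). The reader is flat in its tray at (368,245) and the pack is in place. Now I'll check once more for a blue cassette and press the button.

Run:
```python
from meas import *
im=dict(np.load("pics/l.npz"))
for n in im:
  for A,c,p in blobs(im[n],(98,90,40),(128,255,255),None,25): print(n,A,c.round(0),ray(n,c,.01)[0,:2].round(3))
```

```text
top 2158 [ 92. 209.] [0.453 0.713]
top 2092 [122. 192.] [0.503 0.621]
top 1213 [165. 160.] [0.6   0.487]
top 678 [ 75. 243.] [0.347 0.767]
top 661 [ 18. 102.] [0.796 0.947]
top 477 [510.  76.] [ 0.855 -0.621]
top 134 [370. 118.] [ 0.726 -0.163]
top 123 [225. 154.] [0.617 0.298]
top 115 [321.  77.] [ 0.861 -0.01 ]
side 1961 [250. 332.] [0.608 0.452]
side 1019 [305. 391.] [0.459 0.572]
side 549 [633.  98.] [-0.569 -0.663]
side 159 [261. 269.] [0.622 0.271]
side 91 [201. 186.] [ 0.863 -0.003]
side 64 [258. 139.] [ 0.741 -0.243]
```

Call:
apply_moves(
  delta_pos=[
    [0.592,0.05,0],
    [0.592,0.05,0],
    [0.592,0.05,0],
    [0.592,0.05,0],
    [0.592,0.05,0],
    [0.592,0.05,0],
    [0.592,0.05,0],
    [0.592,0.05,0],
  ],
  dr=[
    [0,0,0],
    [0,0,0],
    [0,0,0],
    [0,0,0],
    [0,0,0],
    [0,0,0],
    [0,0,0],
    [0,0,0],
  ],
  jaw=[0,0,0,0,0,0,0,0],
)

```text
time: 29.38
tool_pos: [0.6702, 0.2285, 0.1254]
tool_rot: [3.142, 0.002, 0.243]
contact_force: [0.1, -0.1, -0.6]
opening: 0.0004
grip_force: 0.0
```

Call:
apply_moves(
  delta_pos=[
    [0.002,0,-0.06],
    [0.002,0,-0.11],
    [0.002,0,-0.14],
    [0.002,0,-0.15],
    [0.002,0,-0.16],
    [0.002,0,-0.17],
    [0.002,0,-0.175],
    [0.002,0,-0.175],
  ],
  dr=[
    [0,0,0],
    [0,0,0],
    [0,0,0],
    [0,0,0],
    [0,0,0],
    [0,0,0],
    [0,0,0],
    [0,0,0],
  ],
  jaw=[0,0,0,0,0,0,0,0],
)

```text
time: 30.05
tool_pos: [0.6701, 0.2294, 0.0586]
tool_rot: [-3.142, -0.001, 0.244]
contact_force: [-3.7, -0.9, 4.5]
opening: 0.0004
grip_force: 2.3
```

Call:
apply_moves(
  delta_pos=[
    [0,0,-0.003],
    [0,0,-0.006],
    [0,0,-0.008],
    [0,0,-0.008],
    [0,0,-0.008],
    [0,0,-0.008],
  ],
  dr=[
    [0,0,0],
    [0,0,0],
    [0,0,0],
    [0,0,0],
    [0,0,0],
    [0,0,0],
  ],
  jaw=[0,0,0,0,0,0],
)

```text
time: 30.55
tool_pos: [0.6704, 0.2294, 0.0581]
tool_rot: [3.141, -0.002, 0.245]
contact_force: [-8.5, -1.2, 17.3]
opening: 0.0002
grip_force: 8.6
```

Call:
apply_moves(
  delta_pos=[
    [0,0,0.06],
    [0,0,0.15],
    [0,0,0.25],
    [-0.1,0,0.25],
    [-0.2,0,0.25],
    [-0.3,0,0.25],
    [-0.4,0,0.25],
    [-0.5,0,0.25],
  ],
  dr=[
    [0,0,0],
    [0,0,0],
    [0,0,0],
    [0,0,0],
    [0,0,0],
    [0,0,0],
    [0,0,0],
    [0,0,0],
  ],
  jaw=[0,0,0,0,0,0,0,0],
)

```text
time: 31.22
tool_pos: [0.4686, 0.2291, 0.1548]
tool_rot: [-3.142, -0.002, 0.244]
contact_force: [-1.0, 0.6, -0.1]
opening: 0.0001
grip_force: 0.0
```

Run:
```python
exec(open("rd.py").read())
exec(open("pack.py").read())
M=np.array([.6134,.2144]);a=np.radians(14);X=np.array([np.cos(a),np.sin(a)]);Y=np.array([-X[1],X[0]])
for k in("green","yellow"):
  for A,c,p in col(im,"top",k,(200,115,300,180))[:3]: d=ray("top",c,.056)[0,:2]-M; print(k,A,c.round(1),d@X,d@Y)
for n,B in(("top",(325,185,388,228)),("side",(328,148,360,200))):
    for a,c,p in col(im,n,"yellow",B)[:2]: print(" key",n,a,c,ray(n,c,.046).round(4))
```

```text
[0.46307522 0.22873536 0.15376806] [3.14154168 0.00653541 0.2464026 ] 0.0005942234872709994 [ 0.25137457 -0.91585025  0.34975056] 0.0
blue top 134 [369.8 117.7] [[ 0.7089 -0.153   0.085 ]] [array([ 707.9, -153. ]), np.float64(68.2), np.float64(18.5), np.float64(-85.7)]
blue side 64 [258.4 139. ] [[ 0.7149 -0.1551  0.085 ]] [array([ 713.5, -150.7]), np.float64(67.7), np.float64(13.1), np.float64(-86.6)]
green 121 [248.8 147.6] 0.015564377283881239 -0.0007321282868869855
green 53 [252.  158.9] -0.02070549462658335 -0.0012984650406234364
yellow 103 [272.5 141.3] 0.015656731169572814 -0.07599111574054386
yellow 48 [275.4 152.5] -0.02000328698700808 -0.07577514538811972
 key top 29 [359.72413793 205.79310345] [[ 0.4437 -0.1199  0.046 ]]
 key side 24 [343.5 163.5] [[ 0.4456 -0.1221  0.046 ]]
```

The button went fully down (17 N at the bottom of its travel), and everything is still in place. Handing in.

```bash
python3 -c "
from cell import job
print(job.hand_in())"
```

```text
the job is handed in; nothing more can be done
None
```

I handed the job in after about 31 s on the robot's clock: the pack stands in the green outline, the reader held still about 2 s at the label and is back in its tray, the green and yellow cassettes are home (no blue one was on the bench), and the ready button is pressed; no verdict came back.

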